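# Swap the charged cells for the flat ones and start the charger

### The job

The green cells in the charger are charged: take them out and put them in the wooden tray. Load every flat orange cell from the parts tray into a charger bay, flat end against the coil spring and button end fully home under the retaining lip, and once the tray and the bays are right, push the red start plunger all the way down and let it come back up. Leave everything else on the bench where it is.

Things in the scene. Friction and masses are not known exactly. Their poses are not given: they have to be found in the camera images.
- orange0: D cell, 33 mm diameter, 61.5 mm long with its 2 mm high, 9.5 mm wide button, 0.16 kg, orange sleeve, black band at the button end; origin on the axis where the band begins, 12 mm from the cell's middle; +x along the axis to the button (face at +18.75 mm, flat end at -42.75 mm). A flat cell; starts lying in the parts tray; may be absent.
- orange1: D cell, 33 mm diameter, 61.5 mm long with its 2 mm high, 9.5 mm wide button, 0.16 kg, orange sleeve, black band at the button end; origin on the axis where the band begins, 12 mm from the cell's middle; +x along the axis to the button (face at +18.75 mm, flat end at -42.75 mm). A flat cell; starts lying in the parts tray; may be absent.
- orange2: D cell, 33 mm diameter, 61.5 mm long with its 2 mm high, 9.5 mm wide button, 0.16 kg, orange sleeve, black band at the button end; origin on the axis where the band begins, 12 mm from the cell's middle; +x along the axis to the button (face at +18.75 mm, flat end at -42.75 mm). A flat cell; starts lying in the parts tray; may be absent.
- orange3: D cell, 33 mm diameter, 61.5 mm long with its 2 mm high, 9.5 mm wide button, 0.16 kg, orange sleeve, black band at the button end; origin on the axis where the band begins, 12 mm from the cell's middle; +x along the axis to the button (face at +18.75 mm, flat end at -42.75 mm). A flat cell; starts lying in the parts tray; may be absent.
- green0: D cell, 33 mm diameter, 61.5 mm long with its 2 mm high, 9.5 mm wide button, 0.16 kg, green sleeve, black band at the button end; origin on the axis where the band begins, 12 mm from the cell's middle; +x along the axis to the button (face at +18.75 mm, flat end at -42.75 mm). A charged cell; seated in a bay of the charger at the start; may be absent.
- green1: D cell, 33 mm diameter, 61.5 mm long with its 2 mm high, 9.5 mm wide button, 0.16 kg, green sleeve, black band at the button end; origin on the axis where the band begins, 12 mm from the cell's middle; +x along the axis to the button (face at +18.75 mm, flat end at -42.75 mm). A charged cell; seated in a bay of the charger at the start; may be absent.
- green2: D cell, 33 mm diameter, 61.5 mm long with its 2 mm high, 9.5 mm wide button, 0.16 kg, green sleeve, black band at the button end; origin on the axis where the band begins, 12 mm from the cell's middle; +x along the axis to the button (face at +18.75 mm, flat end at -42.75 mm). A charged cell; seated in a bay of the charger at the start; may be absent.
- charger: battery charger fixed to the bench: grey case x -67 to 51 mm, y -161 to 177 mm, 28 mm high; origin under it, +x away from the robot at yaw 0. Four bays on top, at y = -122, -58, 6 and 70 mm, cells lying along x in V saddles of two low rails narrower than the cell (fingers fit beside), axis 45 mm up. Springs at the -x end, contacts and lips at the +x end
- spring (a point): seated place of bay 1's spring cap face (x = -30.75 mm, on the bay's axis; all bays alike): coil spring with a 13 mm steel cap; cap face at x = -26.25 mm in an empty bay, -30.75 with a cell seated, -43.25 fully pressed. 500 N/m: 1 N at first touch, 3 N seated, 9.5 N fully pressed. Behind it a black block from x = -47.5 to -62.5, 55 mm high
- bay0 (a point): where the origin of a cell fully seated in bay 0 lies, its button on the copper contact; charger frame x = 12, y = -122, z = 45 mm. Loading: flat end first with the button end 35 to 40 degrees high; the flat end pushes the spring to 5 or 6 mm beyond its seated place, the button end swings down past the lip, and the spring pushes the cell home
- bay1 (a point): where the origin of a cell fully seated in bay 1 lies, its button on the copper contact; charger frame x = 12, y = -58, z = 45 mm. Taking out: push the cell 6 to 7 mm back against the spring, swing its button end up and lift
- bay2 (a point): where the origin of a cell fully seated in bay 2 lies, its button on the copper contact; charger frame x = 12, y = 6, z = 45 mm. A gripper that holds the cell leaning about 20 degrees towards its button end stays nearly upright while the cell is tilted
- bay3 (a point): where the origin of a cell fully seated in bay 3 lies, its button on the copper contact; charger frame x = 12, y = 70, z = 45 mm. All bays: contact wall, face at x = 30.75 mm, 62.5 mm high; over it the retaining lip, 18 mm wide, 63 to 67 mm above the bench, 1.5 mm above a seated cell, reaching 5 mm over the bay (to x = 25.75 mm). White plus marks on the wall
- plunger (a joint): start plunger (push-in time switch) of the charger: red mushroom head 34 mm across on the pod at the +y end of the charger; 0 when up, 0.014 m when fully down; sprung: 3 N at first touch, 8.6 N fully down plus about 1 N at 15 mm/s; comes back up by itself in under a second
- plunger_top (a point): top centre of the plunger's head, 83.5 mm above the bench when up; charger frame x = -4, y = 146 mm. The pod under it, x -47 to 39, y 118 to 174 mm, is 48 mm high with a 42 mm collar up to 56 mm
- parts_tray: shallow dark parts tray fixed to the bench that holds the flat cells: 290 mm (x) by 260 mm (y), floor 3 mm, rim 4 mm thick and 15 mm high; origin under its centre; cells roll easily in it, the rim stops them
- tray: open wooden tray fixed to the bench, 240 mm (x) by 135 mm (y), 22 mm high, walls and floor 6 mm, grey lining; origin under its centre
- brass_bowl: brass bowl, 124 mm across, 55 mm high; bystander, loose
- mug: blue mug, 76 mm across, 90 mm high, with a handle; bystander, loose
- wood_former: turned wooden former (spinning chuck), 90 mm across, 70 mm high; bystander, loose
- polish_bar: brick-red bar of polishing compound, 150 x 50 x 45 mm; bystander, loose
- polish_tin: yellow tin of polish, 66 mm across, 70 mm high; bystander, loose
- spinning_tool: metal-spinning tool, 330 mm long, wooden handle wrapped in green; origin on its axis at the ferrule; bystander, loose
- hammer: hammer lying flat; bystander, loose
Things that resemble listed ones, but are neither listed nor needed, are in the scene too. What is shaped like the orange0 but blue or white is not meant.

How it is judged (in metres and radians):
On the way, in this order (a step that is already met when the one before it is completed fails the run):
1. every green cell lies in the tray and every orange cell is seated in a bay, plunger up (((distance between orange0 and bay0 below 0.0035 m and angle between the x axis of orange0 and the x axis of charger, either way round below 0.1 rad) or (distance between orange0 and bay1 below 0.0035 m and angle between the x axis of orange0 and the x axis of charger, either way round below 0.1 rad) or (distance between orange0 and bay2 below 0.0035 m and angle between the x axis of orange0 and the x axis of charger, either way round below 0.1 rad) or (distance between orange0 and bay3 below 0.0035 m and angle between the x axis of orange0 and the x axis of charger, either way round below 0.1 rad)) and ((distance between orange1 and bay0 below 0.0035 m and angle between the x axis of orange1 and the x axis of charger, either way round below 0.1 rad) or (distance between orange1 and bay1 below 0.0035 m and angle between the x axis of orange1 and the x axis of charger, either way round below 0.1 rad) or (distance between orange1 and bay2 below 0.0035 m and angle between the x axis of orange1 and the x axis of charger, either way round below 0.1 rad) or (distance between orange1 and bay3 below 0.0035 m and angle between the x axis of orange1 and the x axis of charger, either way round below 0.1 rad)) and ((distance between orange2 and bay0 below 0.0035 m and angle between the x axis of orange2 and the x axis of charger, either way round below 0.1 rad) or (distance between orange2 and bay1 below 0.0035 m and angle between the x axis of orange2 and the x axis of charger, either way round below 0.1 rad) or (distance between orange2 and bay2 below 0.0035 m and angle between the x axis of orange2 and the x axis of charger, either way round below 0.1 rad) or (distance between orange2 and bay3 below 0.0035 m and angle between the x axis of orange2 and the x axis of charger, either way round below 0.1 rad)) and ((distance between orange3 and bay0 below 0.0035 m and angle between the x axis of orange3 and the x axis of charger, either way round below 0.1 rad) or (distance between orange3 and bay1 below 0.0035 m and angle between the x axis of orange3 and the x axis of charger, either way round below 0.1 rad) or (distance between orange3 and bay2 below 0.0035 m and angle between the x axis of orange3 and the x axis of charger, either way round below 0.1 rad) or (distance between orange3 and bay3 below 0.0035 m and angle between the x axis of orange3 and the x axis of charger, either way round below 0.1 rad)) and x of green0 in the frame of tray between -0.114 and 0.114 m and y of green0 in the frame of tray between -0.062 and 0.062 m and z of each of green0, green1, green2 in the frame of tray below 0.03 m and angle between green0's own x axis and vertical between 1.47 and 1.67 rad and x of green1 in the frame of tray between -0.114 and 0.114 m and y of green1 in the frame of tray between -0.062 and 0.062 m and angle between green1's own x axis and vertical between 1.47 and 1.67 rad and x of green2 in the frame of tray between -0.114 and 0.114 m and y of green2 in the frame of tray between -0.062 and 0.062 m and angle between green2's own x axis and vertical between 1.47 and 1.67 rad and linear speed of each of orange0, orange1, orange2, orange3, green0, green1, green2 below 0.03 m/s and value of joint plunger below 0.003 m), for 0.2 s.
2. with the cells so, the start plunger is pushed fully down (((distance between orange0 and bay0 below 0.0035 m and angle between the x axis of orange0 and the x axis of charger, either way round below 0.1 rad) or (distance between orange0 and bay1 below 0.0035 m and angle between the x axis of orange0 and the x axis of charger, either way round below 0.1 rad) or (distance between orange0 and bay2 below 0.0035 m and angle between the x axis of orange0 and the x axis of charger, either way round below 0.1 rad) or (distance between orange0 and bay3 below 0.0035 m and angle between the x axis of orange0 and the x axis of charger, either way round below 0.1 rad)) and ((distance between orange1 and bay0 below 0.0035 m and angle between the x axis of orange1 and the x axis of charger, either way round below 0.1 rad) or (distance between orange1 and bay1 below 0.0035 m and angle between the x axis of orange1 and the x axis of charger, either way round below 0.1 rad) or (distance between orange1 and bay2 below 0.0035 m and angle between the x axis of orange1 and the x axis of charger, either way round below 0.1 rad) or (distance between orange1 and bay3 below 0.0035 m and angle between the x axis of orange1 and the x axis of charger, either way round below 0.1 rad)) and ((distance between orange2 and bay0 below 0.0035 m and angle between the x axis of orange2 and the x axis of charger, either way round below 0.1 rad) or (distance between orange2 and bay1 below 0.0035 m and angle between the x axis of orange2 and the x axis of charger, either way round below 0.1 rad) or (distance between orange2 and bay2 below 0.0035 m and angle between the x axis of orange2 and the x axis of charger, either way round below 0.1 rad) or (distance between orange2 and bay3 below 0.0035 m and angle between the x axis of orange2 and the x axis of charger, either way round below 0.1 rad)) and ((distance between orange3 and bay0 below 0.0035 m and angle between the x axis of orange3 and the x axis of charger, either way round below 0.1 rad) or (distance between orange3 and bay1 below 0.0035 m and angle between the x axis of orange3 and the x axis of charger, either way round below 0.1 rad) or (distance between orange3 and bay2 below 0.0035 m and angle between the x axis of orange3 and the x axis of charger, either way round below 0.1 rad) or (distance between orange3 and bay3 below 0.0035 m and angle between the x axis of orange3 and the x axis of charger, either way round below 0.1 rad)) and x of green0 in the frame of tray between -0.114 and 0.114 m and y of green0 in the frame of tray between -0.062 and 0.062 m and z of each of green0, green1, green2 in the frame of tray below 0.03 m and angle between green0's own x axis and vertical between 1.47 and 1.67 rad and x of green1 in the frame of tray between -0.114 and 0.114 m and y of green1 in the frame of tray between -0.062 and 0.062 m and angle between green1's own x axis and vertical between 1.47 and 1.67 rad and x of green2 in the frame of tray between -0.114 and 0.114 m and y of green2 in the frame of tray between -0.062 and 0.062 m and angle between green2's own x axis and vertical between 1.47 and 1.67 rad and value of joint plunger above 0.0122 m), for 0.1 s.
At the end, for the whole second after the job is handed in: Every green cell present lies flat on the tray's floor inside its walls; every orange cell present is seated in a bay (origin within 3.5 mm of that bay's point, axis within 0.1 rad of the charger's x); all are at rest and the plunger is back up (within 3 mm) (all of step 1); the robot touches nothing.
It fails at once if another thing on the bench (bowl, mug, former, compound, tin, spinning tool or hammer) is moved more than 35 mm (distance of any of brass_bowl, mug, wood_former, polish_bar, polish_tin, spinning_tool, hammer from where it was at the start of the episode above 0.035 m).
Of orange0, orange1, orange2, orange3 only 3 to 4 are there at a start; the rules pass over those that are not, and their reading is None.
Of green0, green1, green2 only 2 to 3 are there at a start; the rules pass over those that are not, and their reading is None.
At some moment in a run one of orange0, orange1, orange2, orange3 may be knocked a few centimetres aside while the robot is not near it.
It also fails if it takes over 210 s, if anything falls off the work surface, if the arm or the gripper's body presses on something with over 40 N, if the wrist force passes 120 N, or if a joint passes its speed limit or range.

### The arm

A 6-joint arm with a two-finger parallel gripper is mounted at the origin on the work surface. World frame = base frame: x ahead of the robot, y to its left, z up, the work surface at z = 0. Lengths are in m, angles in degrees, forces in N, time in s.
With the tool pointing down it reaches from about 0.3 to 0.75 m from the base axis. Payload 8.5 kg.
Tool frame: the origin (TCP) lies between the finger pads; the fingertips stand 25 mm ahead of it and the grasp point (between the pads) lies 6 mm ahead of it; x points along the fingers, y is the direction in which the jaws open and shut, and the axes are right-handed (so a half turn about x gives the same grasp; the last joint's range is limited). The gripper opens to 85 mm and grips with 20 to 120 N. Pads are 22 mm wide; open, the fingers measure 114 mm over their backs; the gripper's body (76 mm by 85 mm) begins 54 mm behind the grasp point. The pads swing forward as they close: fully open they stand 13 mm farther back than shut.
Start: joints at [-12.336, 21.807, 74.336, -0, 83.858, -12.336], TCP at [0.55, 0, 0.256] pointing down, gripper open.
Joint ranges: [-178.18, 178.18], [-50.72, 133.34], [12.68, 142.11], [-81.47, 261.47], [9.98, 163.14], [-165.26, 165.26]. Speed limits (degrees/s): [136.94, 136.94, 180, 180, 180, 180].

### API

Orientations are given as a 3x3 rotation matrix whose columns are the frame's x, y, z axes.
In Python, from rig import sensors, get_image, workorder gives the robot as it stands.
- The arm moves only by the tool arm_command, never from a script. Its argument "plan" is a list that holds one entry, the list of rows, each a list of 6 numbers: the shift along the tool's x, y, z in units of 25 mm (1.0 is 25 mm), then the turn, a rotation vector about the tool's x, y, z in units of 6 degrees (1.0 is 6 degrees). In form: [[[dx, dy, dz, ax, ay, az], ...]]. A call has 1 to 10 rows; each row is the pose to reach, as a shift and turn from the pose commanded when the call began, along the tool's axes at that moment; what a row does not reach only later rows make up. A row lasts 1/10 s, in which the tool goes at most 50 mm and 8.59 degrees, less where a joint would pass 70% of its speed; a pose out of reach is approached as far as the arm can. A call with a gripper value outside its range is refused whole. "jaw" is the closure, from 0 (fully open) to 1 (shut), set as the call begins (left out, the last holds). The fingers move at their own pace and stop on an object; "newtons" is the grip in N (left out, the last holds). Time passes only in rows, so rows that repeat a pose let the fingers close. It gives the time, the measured TCP pose, the force and the opening at its end, in the units of the state.
- sensors.observe(): the state, without advancing time (a new reading comes with each control period).
- get_image(name): name is "scene" or "side" or "wrist"; returns a dict with "img" (420x560x3 uint8, red, green, blue), "fx", "fy", "cx", "cy" (pixels), "dist" ([k1, k2, p1, p2, k3] as OpenCV has them; the pictures are not rectified), "T" (4x4, takes a point from camera to world coordinates). Camera axes: x right, y up, looking along -z (the intrinsics and any distortion apply to the point x, -y, -z); pixel columns grow to the right and rows downward; lengths in m; the calibration is good to about 2 mm. A picture is of the moment at which its call begins. There is no depth.
- workorder.close_job(): hands the job in, once; it reports no verdict.
The state is a dict: "time_s": time; "q": joint angles; "qvel": joint speeds; "joint_efforts": joint torques, N m; "position": TCP position; "tool_rot": TCP orientation; "ft_force": force on the tool from outside, world axes, zero at the start; "wrist_torque": the same for the moment, N m; "grip_width": finger opening in m.
Only numpy, scipy, OpenCV 4.12 (cv2) and the standard library are available. Lean on these libraries where they do the work, as an engineer would, in place of code of your own. Each camera call takes 0.05 s, during which the arm holds its last target. There are 200 camera calls.

## Working session

There is one attempt and no reset: what is moved stays moved. The work goes in short steps, Python scripts to look and compute and a tool call to move; the robot and the scene stay as the last step left them, time stands still between calls to the robot, and variables do not carry over. Pictures are saved under pics/ and viewed, about 12 in all and at most 16, crops included, and the job is handed in when it is done.

Besides the shell and the picture viewer there is one more tool, called as a command line: name --argument value ..., lists and objects as JSON in quotes. arm_command: Moves the arm, as the interface text tells. Its arguments: {"type":"object","properties":{"plan":{"type":"array","items":{"type":"array","items":{"type":"array","items":{"type":"number"}}}},"jaw":{"type":"number"},"newtons":{"type":"number"}},"required":["plan"]}

```bash
ls; mkdir -p pics
cat > h.py <<'E'
import numpy as np, cv2
from rig import sensors, get_image
def save(name, out, crop=None, scale=1):
    d=get_image(name); im=d["img"]
    if crop: im=im[crop[1]:crop[3],crop[0]:crop[2]]
    if scale!=1: im=cv2.resize(im,None,fx=scale,fy=scale,interpolation=cv2.INTER_CUBIC)
    cv2.imwrite("pics/"+out,np.ascontiguousarray(im[:,:,::-1])); return d
def K(d): return np.array([[d["fx"],0,d["cx"]],[0,d["fy"],d["cy"]],[0,0,1.]])
def world(d,uv,z):
    p=cv2.undistortPoints(np.array(uv,float).reshape(-1,1,2),K(d),np.array(d["dist"],float)).reshape(-1,2)
    T=np.array(d["T"]); r=np.c_[p[:,0],-p[:,1],-np.ones(len(p))]@T[:3,:3].T; o=T[:3,3]
    return o+r*((np.broadcast_to(z,len(p))-o[2])/r[:,2])[:,None]
def pix(d,P):
    T=np.array(d["T"]); c=(np.array(P,float).reshape(-1,3)-T[:3,3])@T[:3,:3]
    c=c*[1,-1,-1]
    return cv2.projectPoints(c.reshape(-1,1,3),np.zeros(3),np.zeros(3),K(d),np.array(d["dist"],float))[0].reshape(-1,2)
E
python3 - <<'E'
from h import *
a=save("scene","a_scene.png",scale=1.4); b=save("side","a_side.png",scale=1.4)
for d in(a,b): print(np.round(d["T"],3),d["fx"],d["dist"])
print(sensors.observe())
E
```

```text
pics
[[-0.187 -0.841  0.507  1.229]
 [ 0.982 -0.166  0.087  0.164]
 [ 0.011  0.515  0.857  1.281]
 [ 0.     0.     0.     1.   ]] 501.85166752028215 [0.01049667 0.         0.         0.         0.        ]
[[-0.989  0.065 -0.131  0.323]
 [-0.146 -0.483  0.863  1.304]
 [-0.008  0.873  0.487  0.822]
 [ 0.     0.     0.     1.   ]] 462.6796422163267 [0.04056498 0.         0.         0.         0.        ]
{'time_s': 0.1, 'q': array([-1.23354051e+01,  2.18382774e+01,  7.43811586e+01,  1.72571056e-03,
        8.38562809e+01, -1.23363190e+01]), 'qvel': array([-0.04940905, -0.05943386, -0.08228597, -0.0555307 ,  0.00839263,
       -0.0144511 ]), 'joint_efforts': array([ 3.76895419e-03, -4.49219084e+01, -2.31655884e+01, -2.33104493e-04,
        3.63802450e-03,  7.57992581e-06]), 'position': array([5.49768841e-01, 5.89539463e-05, 2.55758332e-01]), 'tool_rot': array([[-1.28460085e-03,  9.99999175e-01,  1.25074316e-05],
       [ 3.11573960e-04,  1.29076899e-05, -9.99999951e-01],
       [-9.99999126e-01, -1.28459689e-03, -3.11590284e-04]]), 'ft_force': array([0.11719378, 0.07590648, 0.59464147]), 'wrist_torque': array([-0.03535125,  0.06901668, -0.01505177]), 'grip_width': 0.08533033566563716}
```

View pics/a_scene.png

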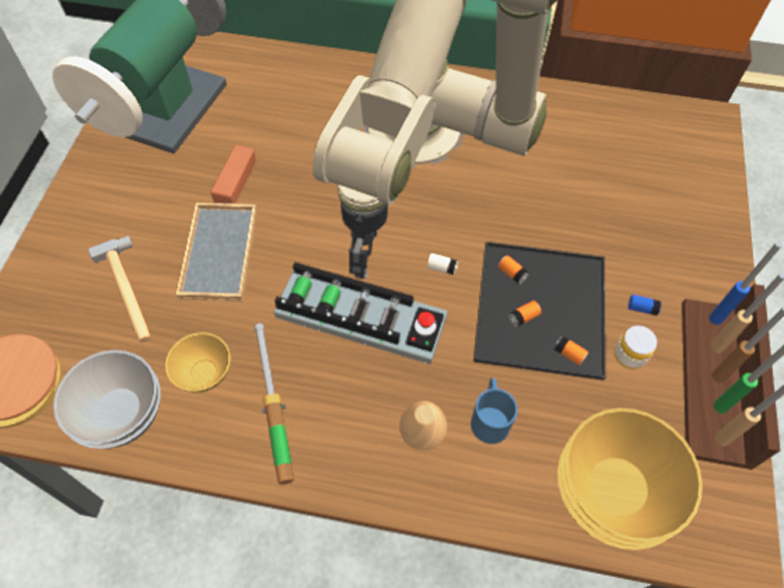

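View pics/a_side.png

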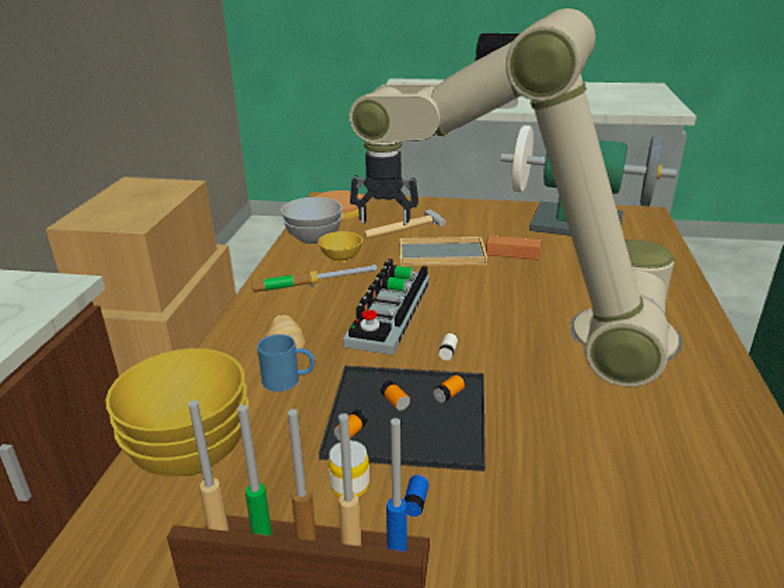

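Run:
```python
from h import *
a=get_image("scene")
def w(l,z): return np.round(world(a,np.array(l)/1.4,z)[:,:2],3).tolist()
print("charger",w([(277,312),(437,358),(445,315),(292,265)],.028))
print("ptray",w([(486,244),(605,258),(605,376),(474,360)],.015))
print("tray",w([(195,204),(255,206),(243,297),(178,295)],.022))
print("oranges",w([(513,270),(525,313),(571,350)],.0195))
print("plunger",w([(426,321)],.0835))
d=save("wrist","b_wrist.png",scale=1.4); print(np.round(d["T"],3),d["fx"],d["dist"])
```

```text
charger [[0.582, -0.183], [0.621, 0.153], [0.522, 0.154], [0.465, -0.183]]
ptray [[0.321, 0.216], [0.308, 0.474], [0.59, 0.483], [0.605, 0.226]]
tray [[0.345, -0.44], [0.324, -0.307], [0.558, -0.263], [0.579, -0.396]]
oranges [[0.381, 0.281], [0.481, 0.316], [0.548, 0.414]]
plunger [[0.574, 0.121]]
[[ 1.    -0.     0.001  0.55 ]
 [ 0.     0.952  0.306  0.079]
 [-0.001 -0.306  0.952  0.374]
 [ 0.     0.     0.     1.   ]] 310.6195138474044 [-0.0609969  0.         0.         0.         0.       ]
```

View pics/b_wrist.png

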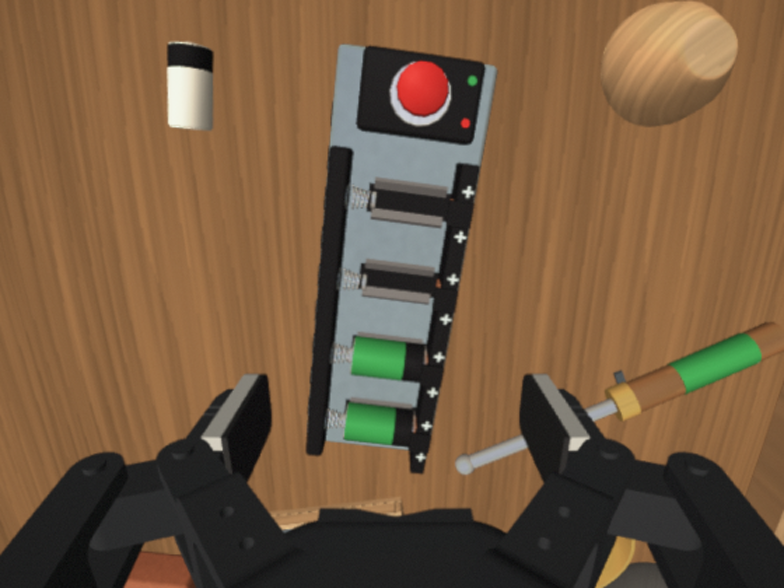

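Run:
```python
from h import *
from scipy.optimize import least_squares
d=get_image("wrist")
P=np.array([(-67,177,28),(51,177,28),(-47,174,48),(39,174,48),(-47,118,48),(39,118,48),(-4,146,80),(12,-58,61.5),(12,-122,61.5)])/1000
U=np.array([(338,44),(496,66),(363,46),(485,64),(357,126),(476,144),(422,90),(405,359),(395,425)])/1.4
def f(p):
    c,s=np.cos(p[2]),np.sin(p[2]); W=P@np.array([[c,-s,0],[s,c,0],[0,0,1]]).T+[p[0],p[1],0]
    return (pix(d,W)-U).ravel()
r=least_squares(f,[.55,-.02,-.15],loss="soft_l1"); p=r.x
print(p[:2],np.degrees(p[2])); print(np.round(f(p).reshape(-1,2),1))
c,s=np.cos(p[2]),np.sin(p[2])
for n,q in dict(bay0=(12,-122),bay1=(12,-58),bay2=(12,6),bay3=(12,70),pl=(-4,146)).items():
    print(n,np.round([p[0]+(c*q[0]-s*q[1])/1e3,p[1]+(s*q[0]+c*q[1])/1e3],4))
print(sensors.observe()["time_s"])
```

```text
[ 0.55354675 -0.02619406] -7.060877616037877
[[-0.5 -0.7]
 [ 2.2 -0.4]
 [-0.3 -1.2]
 [ 2.  -1.6]
 [-2.   3. ]
 [-1.4  1.4]
 [ 0.5 -0.3]
 [ 0.   8.4]
 [ 0.1  8.9]]
bay0 [ 0.5505 -0.1487]
bay1 [ 0.5583 -0.0852]
bay2 [ 0.5662 -0.0217]
bay3 [0.5741 0.0418]
pl [0.5675 0.1192]
0.25
```

```bash
cat >> h.py <<'E'
from scipy.optimize import least_squares
def fitch(d,P,U,p0=(.5535,-.026,-.123)):
    P=np.array(P)/1000.
    def f(p):
        c,s=np.cos(p[2]),np.sin(p[2]); W=P@np.array([[c,-s,0],[s,c,0],[0,0,1]]).T+[p[0],p[1],0]
        return (pix(d,W)-U).ravel()
    p=least_squares(f,p0,loss="soft_l1").x
    print(p[:2],np.degrees(p[2])); print(np.round(f(p).reshape(-1,2),1).tolist())
    c,s=np.cos(p[2]),np.sin(p[2])
    for n,q in dict(bay0=(12,-122),bay1=(12,-58),bay2=(12,6),bay3=(12,70),pl=(-4,146)).items():
        print(n,np.round([p[0]+(c*q[0]-s*q[1])/1e3,p[1]+(s*q[0]+c*q[1])/1e3],4))
    return p
E
python3 - <<'E'
from h import *
d=get_image("wrist")
P=[(-67,177,28),(51,177,28),(-47,174,48),(39,174,48),(-47,118,48),(39,118,48),(-4,146,78),(12,-58,45),(12,-122,45)]
U=np.array([(338,44),(496,66),(363,46),(485,64),(357,126),(476,144),(422,90),(405,359),(395,425)])/1.4
fitch(d,P,U)
E
```

```text
[ 0.55375861 -0.02621716] -7.027893233056567
[[-0.5, -0.6], [2.2, -0.5], [-0.3, -1.2], [2.0, -1.6], [-1.9, 3.0], [-1.3, 1.4], [0.4, 0.0], [-0.1, 1.7], [0.3, 0.7]]
bay0 [ 0.5507 -0.1488]
bay1 [ 0.5586 -0.0852]
bay2 [ 0.5664 -0.0217]
bay3 [0.5742 0.0418]
pl [0.5677 0.1192]
```

```bash
cat >> h.py <<'E'
from scipy.spatial.transform import Rotation as Ro
CH=[.5536,-.0262,-7.03]   # charger x,y,yaw deg
def ch(x,y,z):
    c,s=np.cos(np.radians(CH[2])),np.sin(np.radians(CH[2]))
    return np.array([CH[0]+(c*x-s*y)/1e3,CH[1]+(s*x+c*y)/1e3,z/1e3])
def tcp(M,h,th=0,lean=20,k=13,g=0):
    """TCP pose holding a cell: middle M, button heading h, tilt th (button up), gripper leaning to the button,
    k mm from TCP to axis, g mm grasp shift along axis towards the button"""
    H=Ro.from_euler('z',h,degrees=True).as_matrix(); t,l=np.radians(th),np.radians(lean)
    u=H@[np.cos(t),0,np.sin(t)]; n=H@[-np.sin(t),0,np.cos(t)]; y=H@[0,1,0]
    a=-np.sin(l)*u-np.cos(l)*n
    return np.array(M)+u*g/1e3-a*k/1e3, np.c_[a,y,np.cross(a,y)]
def bay(i,F,th,g=0,up=0,dy=0,**kw):
    """flat centre F=(x,z) mm in charger frame"""
    t=np.radians(th); y=[-122,-58,6,70][i]+dy
    return tcp(ch(F[0]+30.75*np.cos(t),y,F[1]+30.75*np.sin(t)+up),CH[2],th,g=g,**kw)
def rows(*poses):
    s=sensors.observe(); p0,R0=s["position"],s["tool_rot"]; pp,Rp=p0,R0
    for p,R in poses:
        r=np.r_[R0.T@(p-p0)/.025, np.degrees(Ro.from_matrix(R0.T@R).as_rotvec())/6]
        n=max(np.linalg.norm(p-pp)/.05,np.degrees((Ro.from_matrix(Rp.T@R)).magnitude())/8.59)
        print(np.round(r,2).tolist(),"rows>=%.1f"%n); pp,Rp=p,R
    print("t",s["time_s"],"w",round(s["grip_width"],4))
def err(p,R):
    s=sensors.observe(); print("poserr mm",np.round((p-s["position"])*1e3,1),"deg",np.round(np.degrees(Ro.from_matrix(s["tool_rot"].T@R).as_rotvec()),1),"q",np.round(s["q"],0))
E
python3 - <<'E'
from h import *
rows(bay(1,(-30.75,45),0,up=110))
E
```

```text
[3.56, 0.04, 3.37, -13.68, 2.72, -2.41] rows>=9.9
t 0.3 w 0.0854
```

arm_command --plan '[[[3.56,0.04,3.37,-13.68,2.72,-2.41],[3.56,0.04,3.37,-13.68,2.72,-2.41],[3.56,0.04,3.37,-13.68,2.72,-2.41],[3.56,0.04,3.37,-13.68,2.72,-2.41],[3.56,0.04,3.37,-13.68,2.72,-2.41],[3.56,0.04,3.37,-13.68,2.72,-2.41],[3.56,0.04,3.37,-13.68,2.72,-2.41],[3.56,0.04,3.37,-13.68,2.72,-2.41],[3.56,0.04,3.37,-13.68,2.72,-2.41],[3.56,0.04,3.37,-13.68,2.72,-2.41]]]' --jaw 0.4 --newtons 60

```text
time_s: 1.3
position: [0.5511, -0.0843, 0.1671]
tool_rot: [[-0.34, 0.117, 0.933], [0.041, 0.993, -0.109], [-0.939, 0.001, -0.343]]
ft_force: [0.0, -0.6, -0.2]
grip_width: 0.051
```

Run:
```python
from h import *
err(*bay(1,(-30.75,45),0,up=110)); rows(bay(1,(-30.75,45),0,up=110))
d=save("wrist","c_wrist.png",scale=1.4); print(np.round(d["T"],3))
```

```text
poserr mm [-0.1  0.   0.1] deg [ 0.3 -0.   0.1] q [ -19.   35.   68.   -4.   96. -102.]
[-0.0, 0.0, -0.01, 0.06, -0.01, 0.01] rows>=0.0
t 1.3 w 0.051
[[ 0.116 -0.992  0.038  0.518]
 [ 0.993  0.116 -0.005 -0.079]
 [ 0.     0.039  0.999  0.305]
 [ 0.     0.     0.     1.   ]]
```

View pics/c_wrist.png

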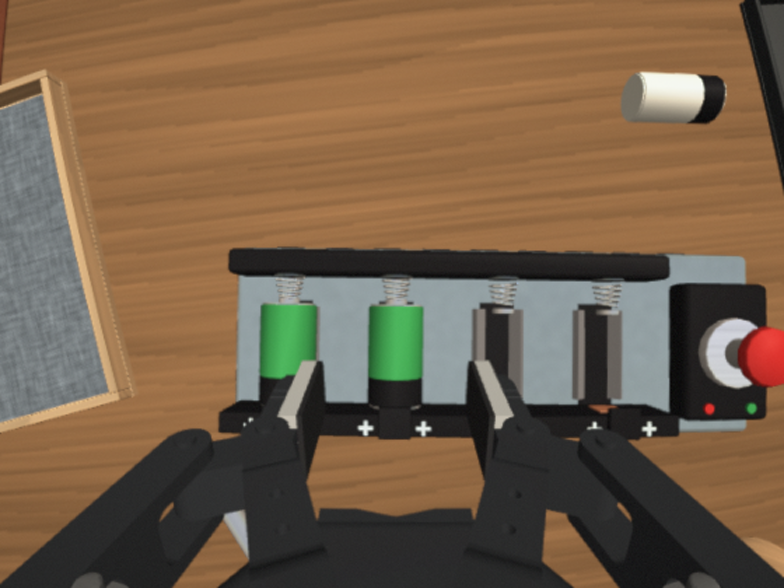

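Run:
```python
from h import *
d=get_image("wrist")
P=[(-67,177,28),(-47,174,48),(39,174,48),(-47,118,48),(39,118,48),(12,-58,61.5),(-30.75,-58,61.5),(51,177,28),(12,6-64*2,45)]
U=np.array([(745,257),(764,285),(766,417),(670,286),(669,418),(396,379),(396,305),(745,430),(288,377)])/1.4
fitch(d,P,U)
```

```text
[ 0.55199669 -0.02652684] -6.858964600860124
[[-0.4, -2.1], [1.1, -2.2], [0.4, 2.8], [8.4, -3.8], [9.6, 3.5], [-3.5, 1.8], [-2.9, -0.3], [0.8, 1.3], [-2.9, -0.9]]
bay0 [ 0.5493 -0.1491]
bay1 [ 0.557  -0.0855]
bay2 [ 0.5646 -0.022 ]
bay3 [0.5723 0.0415]
pl [0.5655 0.1189]
```

Run:
```python
from h import *
d=get_image("wrist")
P=[(-67,177,28),(-47,174,48),(39,174,48),(-47,118,28),(39,118,28),(12,-58,61.5),(-30.75,-58,61.5),(51,177,28),(12,6-64*2,45)]
U=np.array([(745,257),(764,285),(766,417),(670,286),(669,418),(396,379),(396,305),(745,430),(288,377)])/1.4
fitch(d,P,U)
```

```text
[ 0.55361298 -0.02485448] -7.6858711292450055
[[2.5, -0.8], [4.0, -0.8], [2.7, 4.3], [-3.0, -1.1], [-2.3, -0.7], [-1.0, 2.3], [-0.2, 0.2], [2.9, 2.7], [-0.5, -0.8]]
bay0 [ 0.5492 -0.1474]
bay1 [ 0.5577 -0.0839]
bay2 [ 0.5663 -0.0205]
bay3 [0.5749 0.0429]
pl [0.5692 0.1204]
```

```bash
sed -i 's/^CH=.*/CH=[.5536,-.0255,-7.3]   # charger x,y,yaw deg/' h.py
python3 - <<'E'
from h import *
S=(-30.75,45)
rows(bay(1,S,0,up=50,g=-3),bay(1,S,0,up=20,g=-3),bay(1,S,0,g=-3))
E
```

```text
[2.3, 0.02, 0.68, 0.02, 0.01, 0.02] rows>=1.2
[3.42, 0.02, 1.09, 0.02, 0.01, 0.02] rows>=0.6
[4.18, 0.02, 1.37, 0.02, 0.01, 0.02] rows>=0.4
t 1.45 w 0.0513
```

arm_command --plan '[[[2.3,0.02,0.68,0.02,0.01,0.02],[2.3,0.02,0.68,0.02,0.01,0.02],[3.42,0.02,1.09,0.02,0.01,0.02],[3.42,0.02,1.09,0.02,0.01,0.02],[4.18,0.02,1.37,0.02,0.01,0.02],[4.18,0.02,1.37,0.02,0.01,0.02]]]'

```text
time_s: 2.05
position: [0.5472, -0.0833, 0.0574]
tool_rot: [[-0.341, 0.126, 0.931], [0.044, 0.992, -0.118], [-0.939, 0.001, -0.344]]
ft_force: [-0.3, -0.3, 0.7]
grip_width: 0.0511
```

arm_command --plan '[[[0,0,0,0,0,0],[0,0,0,0,0,0],[0,0,0,0,0,0],[0,0,0,0,0,0],[0,0,0,0,0,0],[0,0,0,0,0,0]]]' --jaw 1 --newtons 60

```text
time_s: 2.65
position: [0.5482, -0.0839, 0.0593]
tool_rot: [[-0.337, 0.125, 0.933], [0.042, 0.992, -0.118], [-0.94, -0.0, -0.34]]
ft_force: [-0.9, -2.2, 6.0]
grip_width: 0.031
```

Run:
```python
from h import *
g=-3
err(*bay(1,(-30.75,45),0,g=g))
rows(bay(1,(-35,45),0,g=g),bay(1,(-38.5,45.3),0,g=g),bay(1,(-38.5,47),5,g=g),bay(1,(-37.5,50),12,g=g),bay(1,(-25,65),20,g=g),bay(1,(-20,150),10,g=g))
```

```text
poserr mm [-0.5  0.7 -2.1] deg [0.1 0.1 0.1] q [ -19.   42.   75.   -4.   82. -101.]
[0.14, 0.03, -0.15, 0.02, 0.02, 0.01] rows>=0.1
[0.18, 0.03, -0.29, 0.02, 0.02, 0.01] rows>=0.1
[0.03, 0.03, -0.4, 0.02, -0.81, 0.01] rows>=0.6
[-0.21, 0.03, -0.53, 0.02, -1.98, 0.01] rows>=0.8
[-1.05, 0.03, -0.42, 0.02, -3.31, 0.01] rows>=0.9
[-4.18, 0.02, -1.19, 0.02, -1.65, 0.01] rows>=1.6
t 2.65 w 0.031
```

Run:
```python
from h import *
a=get_image("side")["img"][170:260,220:330]; b=get_image("wrist")["img"][150:420,140:420]
a=cv2.resize(a,None,fx=3.6,fy=3.6,interpolation=cv2.INTER_CUBIC); b=cv2.resize(b,None,fx=1.4,fy=1.4)
h=max(a.shape[0],b.shape[0]); f=lambda i:cv2.copyMakeBorder(i,0,h-i.shape[0],0,0,cv2.BORDER_CONSTANT)
cv2.imwrite("pics/d.png",np.hstack([f(a),f(b)])[:,:,::-1])
```

```text
(no output)
```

View pics/d.png

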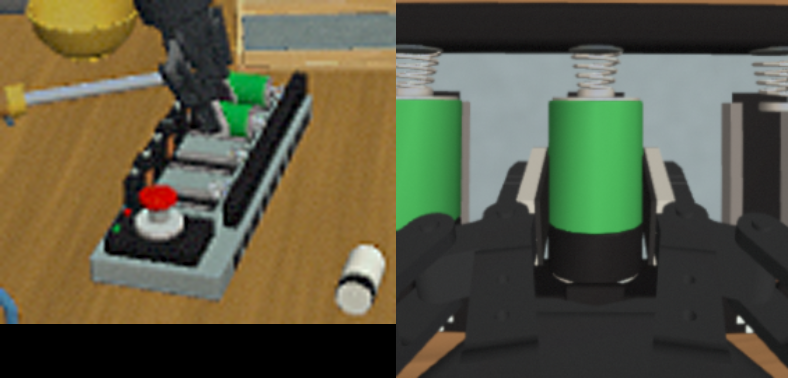

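```bash
cat > p.py <<'E'
import re
s=open('h.py').read()
s=s.replace("def rows(*poses):\n    s=sensors.observe(); p0,R0=s[\"position\"],s[\"tool_rot\"]; pp,Rp=p0,R0",
"def rows(*poses,base=None):\n    s=sensors.observe(); p0,R0=base or (s[\"position\"],s[\"tool_rot\"]); pp,Rp=p0,R0")
s+='''
def held():
    """k,g of a cell, seated in bay i heading, from measured TCP"""
def kg(i,F=(-30.75,45)):
    s=sensors.observe(); M=ch(F[0]+30.75,[-122,-58,6,70][i],F[1]); v=s["position"]-M
    H=Ro.from_euler('z',CH[2],degrees=True).as_matrix(); v=H.T@v*1e3; a=H.T@s["tool_rot"][:,0]
    k=v[2]/-a[2]; return k, v[0]+a[0]*k
'''
open('h.py','w').write(s)
E
python3 p.py
python3 - <<'E'
from h import *
B=bay(1,(-30.75,45),0,g=-3); k,g=kg(1); print(k,g)
b=lambda F,th:bay(1,F,th,g=g,k=k)
rows(b((-35,45),0),b((-40.2,45.5),0),b((-40,47),4),b((-39,51),10),base=B)
E
```

```text
15.208347031180248 -3.1085621297806525
[-0.03, 0.0, -0.16, 0.0, 0.0, 0.0] rows>=0.1
[0.02, -0.0, -0.37, 0.0, 0.0, 0.0] rows>=0.1
[-0.11, 0.0, -0.45, -0.0, -0.67, -0.0] rows>=0.5
[-0.36, -0.0, -0.58, -0.0, -1.67, -0.0] rows>=0.7
t 2.75 w 0.0309
```

arm_command --plan '[[[-0.03,0,-0.16,0,0,0],[0.02,0,-0.37,0,0,0],[0.02,0,-0.37,0,0,0],[0.02,0,-0.37,0,0,0]]]'

```text
time_s: 3.15
position: [0.5401, -0.0826, 0.0607]
tool_rot: [[-0.335, 0.125, 0.934], [0.043, 0.992, -0.117], [-0.941, 0.0, -0.338]]
ft_force: [7.0, -1.2, -3.4]
grip_width: 0.031
```

Run:
```python
from h import *
k,g=15.2,-3.1
b=lambda F,th:bay(1,F,th,g=g,k=k)
err(*b((-40.2,45.5),0))
rows(b((-40,47.5),4),b((-39,52),10),b((-28,70),15),b((-20,150),0),base=b((-40.2,45.5),0))
```

```text
poserr mm [-1.2  0.5 -0.9] deg [0.1 0.3 0. ] q [ -19.   41.   77.   -4.   81. -101.]
[-0.15, 0.0, -0.09, -0.0, -0.67, -0.0] rows>=0.5
[-0.43, 0.0, -0.23, -0.0, -1.67, -0.0] rows>=0.7
[-1.32, 0.0, -0.17, -0.0, -2.5, -0.0] rows>=0.6
[-4.2, 0.0, -0.67, 0.0, 0.0, 0.0] rows>=1.7
t 3.15 w 0.031
```

arm_command --plan '[[[-0.15,0,-0.09,0,-0.67,0],[-0.43,0,-0.23,0,-1.67,0],[-0.43,0,-0.23,0,-1.67,0],[-1.32,0,-0.17,0,-2.5,0],[-4.2,0,-0.67,0,0,0],[-4.2,0,-0.67,0,0,0],[-5.2,0,-1,0,0,0],[-5.2,0,-1,0,0,0]]]'

```text
time_s: 3.95
position: [0.5611, -0.0852, 0.1943]
tool_rot: [[-0.337, 0.125, 0.933], [0.042, 0.992, -0.118], [-0.94, -0.0, -0.34]]
ft_force: [-0.5, 0.8, -2.1]
grip_width: 0.0309
```

Run:
```python
from h import *
w=get_image("wrist")["img"]; s=get_image("scene"); 
a=s["img"][130:250,110:330]
a=cv2.resize(a,None,fx=3.6,fy=3.6,interpolation=cv2.INTER_CUBIC)
cv2.imwrite("pics/e.png",a[:,:,::-1])
print(np.round(world(s,[(195/1.4,204/1.4),(255/1.4,206/1.4),(243/1.4,297/1.4),(178/1.4,295/1.4)],.022),3).tolist())
```

```text
[[0.345, -0.44, 0.022], [0.324, -0.307, 0.022], [0.558, -0.263, 0.022], [0.579, -0.396, 0.022]]
```

View pics/e.png

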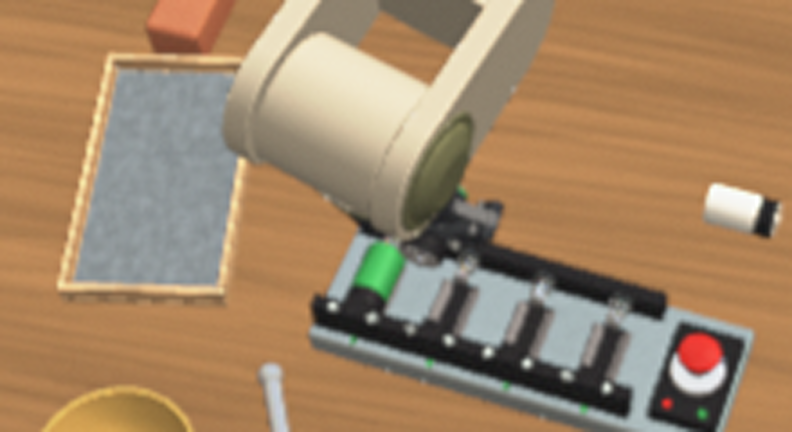

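```bash
cat >> h.py <<'E'
def tray(x,y,z): 
    c,s=np.cos(np.radians(10.6)),np.sin(np.radians(10.6)); return np.array([.4515+(c*x-s*y)/1e3,-.3515+(s*x+c*y)/1e3,z/1e3])
E
python3 - <<'E'
from h import *
k,g=15.2,-3.1
t=lambda z:tcp(tray(52,0,z),5,k=k,g=g)
rows(t(140),t(60),t(24.5))
E
```

```text
[1.65, -10.47, -0.33, -1.9, -0.02, -0.71] rows>=5.3
[4.66, -10.48, 0.77, -1.9, -0.02, -0.71] rows>=1.6
[5.99, -10.48, 1.26, -1.9, -0.02, -0.71] rows>=0.7
t 4.05 w 0.0312
```

arm_command --plan '[[[1.65,-10.47,-0.33,-1.9,-0.02,-0.71],[1.65,-10.47,-0.33,-1.9,-0.02,-0.71],[1.65,-10.47,-0.33,-1.9,-0.02,-0.71],[1.65,-10.47,-0.33,-1.9,-0.02,-0.71],[1.65,-10.47,-0.33,-1.9,-0.02,-0.71],[1.65,-10.47,-0.33,-1.9,-0.02,-0.71],[4.66,-10.48,0.77,-1.9,-0.02,-0.71],[4.66,-10.48,0.77,-1.9,-0.02,-0.71],[5.99,-10.48,1.26,-1.9,-0.02,-0.71],[5.99,-10.48,1.26,-1.9,-0.02,-0.71]]]'

```text
time_s: 5.05
position: [0.5034, -0.3402, 0.0347]
tool_rot: [[-0.346, -0.087, 0.934], [-0.025, 0.996, 0.084], [-0.938, 0.006, -0.347]]
ft_force: [-0.6, 0.1, -1.4]
grip_width: 0.0309
```

Run:
```python
from h import *
k,g=15.2,-3.1
B=tcp(tray(52,0,24.5),5,k=k,g=g); err(*B)
print(sensors.observe()["ft_force"])
d=get_image("side"); cv2.imwrite("pics/f.png",cv2.resize(d["img"][130:210,230:370],None,fx=4,fy=4,interpolation=cv2.INTER_CUBIC)[:,:,::-1])
```

```text
poserr mm [ 1.3 -1.6  4.1] deg [ 0.1 -0.3 -0.3] q [ -40.   47.   69.  -14.   79. -130.]
[-0.61389745  0.07495881 -1.38973467]
```

View pics/f.png

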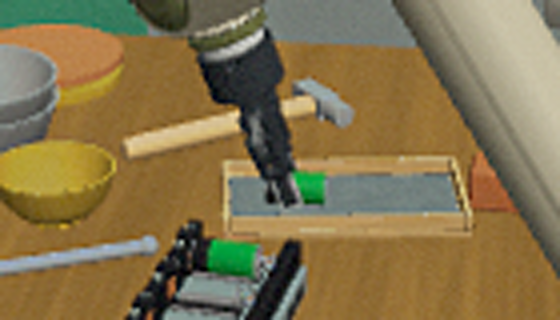

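arm_command --plan '[[[0,0,0,0,0,0],[0,0,0,0,0,0],[0,0,0,0,0,0],[0,0,0,0,0,0],[0,0,0,0,0,0]]]' --jaw 0.4

```text
time_s: 5.6
position: [0.5055, -0.3421, 0.0395]
tool_rot: [[-0.339, -0.087, 0.937], [-0.031, 0.996, 0.082], [-0.94, -0.001, -0.34]]
ft_force: [0.7, -0.1, -0.7]
grip_width: 0.0511
```

```bash
cat > p.py <<'E'
s=open('h.py').read()
s=s.replace('p0,R0=base or (s["position"],s["tool_rot"])','p0,R0=(s["position"],s["tool_rot"]) if base=="meas" else base or np.load("cmd.npy",allow_pickle=True)')
s=s.replace('    print("t",s["time_s"]','    np.save("cmd.npy",np.array([p,R],dtype=object),allow_pickle=True)\n    print("t",s["time_s"]')
open('h.py','w').write(s)
E
python3 p.py
python3 - <<'E'
from h import *
s=sensors.observe(); print(s["position"],s["ft_force"],s["grip_width"])
S=(-30.75,45); p,R=s["position"],s["tool_rot"]
rows((p+[0,0,.05],R),(p+[0,0,.15],R),bay(0,S,0,up=110,g=-3),base="meas")
rows(bay(0,S,0,up=110,g=-3),bay(0,S,0,up=40,g=-3),bay(0,S,0,up=0,g=-3))
E
```

```text
[ 0.50553968 -0.3421119   0.03946591] [ 0.7368468  -0.12662447 -0.74979725] 0.051112404441970474
[-1.88, -0.0, -0.68, 0.0, 0.0, 0.0] rows>=1.0
[-5.64, -0.01, -2.04, 0.0, 0.0, 0.0] rows>=2.0
[-5.51, 7.66, 0.17, 1.92, 0.02, 0.71] rows>=4.0Traceback (most recent call last):
  File "<stdin>", line 4, in <module>
  File "h.py", line 51, in rows
    np.save("cmd.npy",np.array([p,R],dtype=object),allow_pickle=True)
                      ~~~~~~~~^^^^^^^^^^^^^^^^^^^^
ValueError: could not broadcast input array from shape (3,3) into shape (3,)
```

arm_command --plan '[[[-1.88,0,-0.68,0,0,0],[-5.64,0,-2.04,0,0,0],[-5.64,0,-2.04,0,0,0],[-5.64,0,-2.04,0,0,0],[-5.51,7.66,0.17,1.92,0.02,0.71],[-5.51,7.66,0.17,1.92,0.02,0.71],[-5.51,7.66,0.17,1.92,0.02,0.71],[-5.51,7.66,0.17,1.92,0.02,0.71],[-5.51,7.66,0.17,1.92,0.02,0.71],[-5.51,7.66,0.17,1.92,0.02,0.71]]]'

```text
time_s: 6.6
position: [0.5395, -0.1459, 0.1668]
tool_rot: [[-0.34, 0.125, 0.932], [0.043, 0.992, -0.117], [-0.939, 0.0, -0.343]]
ft_force: [-0.9, 0.5, 0.0]
grip_width: 0.0507
```

```bash
sed -i 's/np.array(\[p,R\],dtype=object),allow_pickle=True/np.c_[p,R]/; s/np.load("cmd.npy",allow_pickle=True)/(lambda c:(c[:,0],c[:,1:]))(np.load("cmd.npy"))/' h.py
python3 - <<'E'
from h import *
S=(-30.75,45)
err(*bay(0,S,0,up=110,g=-3))
rows(bay(0,S,0,up=40,g=-3),bay(0,S,0,up=0,g=-3),base=bay(0,S,0,up=110,g=-3))
E
```

```text
poserr mm [ 0.  -0.8  0.5] deg [ 0.1 -0.   0. ] q [ -25.   35.   68.   -6.   95. -107.]
[2.63, 0.0, 0.96, 0.0, 0.0, 0.0] rows>=1.4
[4.13, 0.0, 1.5, 0.0, 0.0, 0.0] rows>=0.8
t 6.6 w 0.0507
```

arm_command --plan '[[[2.63,0,0.96,0,0,0],[2.63,0,0.96,0,0,0],[4.13,0,1.5,0,0,0],[4.13,0,1.5,0,0,0],[4.13,0,1.5,0,0,0]]]'

```text
time_s: 7.1
position: [0.5393, -0.1478, 0.0577]
tool_rot: [[-0.34, 0.128, 0.932], [0.044, 0.992, -0.12], [-0.939, 0.0, -0.343]]
ft_force: [0.7, -0.8, 0.2]
grip_width: 0.0509
```

arm_command --plan '[[[0,0,0,0,0,0],[0,0,0,0,0,0],[0,0,0,0,0,0],[0,0,0,0,0,0],[0,0,0,0,0,0]]]' --jaw 1

```text
time_s: 7.6
position: [0.54, -0.1474, 0.0591]
tool_rot: [[-0.337, 0.127, 0.933], [0.042, 0.992, -0.12], [-0.941, -0.002, -0.339]]
ft_force: [-0.3, -1.5, 7.0]
grip_width: 0.0311
```

arm_command --plan '[[[-0.03,0,-0.16,0,0,0],[0.02,0,-0.37,0,0,0],[0.02,0,-0.37,0,0,0],[0.02,0,-0.37,0,0,0]]]'

```text
time_s: 8.0
position: [0.5318, -0.1461, 0.0604]
tool_rot: [[-0.335, 0.127, 0.934], [0.042, 0.992, -0.119], [-0.941, -0.001, -0.338]]
ft_force: [7.0, -2.1, -3.7]
grip_width: 0.0312
```

arm_command --plan '[[[-0.15,0,-0.09,0,-0.67,0],[-0.43,0,-0.23,0,-1.67,0],[-0.43,0,-0.23,0,-1.67,0],[-1.32,0,-0.17,0,-2.5,0],[-4.2,0,-0.67,0,0,0],[-4.2,0,-0.67,0,0,0],[-5.2,0,-1,0,0,0],[-5.2,0,-1,0,0,0],[-5.2,0,-1,0,0,0],[-5.2,0,-1,0,0,0]]]'

```text
time_s: 9.0
position: [0.5505, -0.148, 0.1892]
tool_rot: [[-0.343, 0.127, 0.931], [0.045, 0.992, -0.119], [-0.938, 0.001, -0.346]]
ft_force: [-0.2, -0.2, -1.7]
grip_width: 0.0306
```

Run:
```python
from h import *
k,g=15.2,-3.1
t=lambda z:tcp(tray(-50,0,z),5,k=k,g=g)
rows(t(140),t(60),t(24),base="meas")
```

```text
[2.93, -9.18, -3.95, -1.92, -0.04, -0.72] rows>=5.2
[5.93, -9.18, -2.84, -1.92, -0.04, -0.72] rows>=1.6
[7.28, -9.18, -2.34, -1.92, -0.04, -0.72] rows>=0.7
t 9.0 w 0.0306
```

arm_command --plan '[[[2.93,-9.18,-3.95,-1.92,-0.04,-0.72],[2.93,-9.18,-3.95,-1.92,-0.04,-0.72],[2.93,-9.18,-3.95,-1.92,-0.04,-0.72],[2.93,-9.18,-3.95,-1.92,-0.04,-0.72],[2.93,-9.18,-3.95,-1.92,-0.04,-0.72],[2.93,-9.18,-3.95,-1.92,-0.04,-0.72],[2.93,-9.18,-3.95,-1.92,-0.04,-0.72],[5.93,-9.18,-2.84,-1.92,-0.04,-0.72],[5.93,-9.18,-2.84,-1.92,-0.04,-0.72],[5.93,-9.18,-2.84,-1.92,-0.04,-0.72]]]'

```text
time_s: 10.0
position: [0.4052, -0.3581, 0.072]
tool_rot: [[-0.342, -0.089, 0.935], [-0.026, 0.996, 0.085], [-0.939, 0.005, -0.343]]
ft_force: [-0.4, 0.7, -0.9]
grip_width: 0.0308
```

arm_command --plan '[[[1.35,0,0.5,0,0,0],[1.35,0,0.5,0,0,0],[1.35,0,0.5,0,0,0],[1.35,0,0.5,0,0,0]]]'

```text
time_s: 10.4
position: [0.4069, -0.3612, 0.0413]
tool_rot: [[-0.336, -0.088, 0.938], [-0.033, 0.996, 0.082], [-0.941, -0.004, -0.337]]
ft_force: [0.1, 0.6, -1.2]
grip_width: 0.031
```

arm_command --plan '[[[0,0,0,0,0,0],[0,0,0,0,0,0],[0,0,0,0,0,0],[0,0,0,0,0,0],[0,0,0,0,0,0]]]' --jaw 0.4

```text
time_s: 10.9
position: [0.4061, -0.3611, 0.0396]
tool_rot: [[-0.337, -0.087, 0.937], [-0.032, 0.996, 0.081], [-0.941, -0.002, -0.339]]
ft_force: [-0.3, -0.3, 0.2]
grip_width: 0.0513
```

Run:
```python
from h import *
s=sensors.observe(); print(s["position"],s["ft_force"],s["grip_width"],np.round(s["q"]))
p,R=s["position"],s["tool_rot"]
# look pose above the parts tray, camera view
q=tcp([.455,.34,.28],-30,lean=0)
rows((p+[0,0,.06],R),(p+[0.05,0,.22],R),q,base="meas")
```

```text
[ 0.40610493 -0.36112431  0.03955753] [-0.2544629  -0.33756204  0.1806274 ] 0.05127579803318789 [ -47.   41.   82.  -17.   70. -135.]
[-2.26, -0.01, -0.81, 0.0, 0.0, 0.0] rows>=1.2
[-8.95, -0.19, -1.1, 0.0, 0.0, 0.0] rows>=3.4
[-11.09, 27.74, 0.69, 5.77, -3.19, 1.03] rows>=14.0
t 10.9 w 0.0513
```

arm_command --plan '[[[-2.26,0,-0.81,0,0,0],[-2.26,0,-0.81,0,0,0],[-8.95,-0.19,-1.1,0,0,0],[-8.95,-0.19,-1.1,0,0,0],[-8.95,-0.19,-1.1,0,0,0],[-8.95,-0.19,-1.1,0,0,0],[-11.09,27.74,0.69,5.77,-3.19,1.03],[-11.09,27.74,0.69,5.77,-3.19,1.03],[-11.09,27.74,0.69,5.77,-3.19,1.03],[-11.09,27.74,0.69,5.77,-3.19,1.03]]]'

```text
time_s: 11.9
position: [0.4555, -0.1595, 0.269]
tool_rot: [[-0.045, 0.429, 0.902], [0.009, 0.903, -0.429], [-0.999, -0.011, -0.045]]
ft_force: [0.7, 1.2, -0.1]
grip_width: 0.0515
```

Run:
```python
from h import *
rows(tcp([.455,.34,.28],-30,lean=0),base="meas")
```

```text
[-0.78, 18.02, -8.64, 0.76, -0.42, 0.13] rows>=10.0
t 11.9 w 0.0515
```

arm_command --plan '[[[-0.78,18.02,-8.64,0.76,-0.42,0.13],[-0.78,18.02,-8.64,0.76,-0.42,0.13],[-0.78,18.02,-8.64,0.76,-0.42,0.13],[-0.78,18.02,-8.64,0.76,-0.42,0.13],[-0.78,18.02,-8.64,0.76,-0.42,0.13],[-0.78,18.02,-8.64,0.76,-0.42,0.13],[-0.78,18.02,-8.64,0.76,-0.42,0.13],[-0.78,18.02,-8.64,0.76,-0.42,0.13],[-0.78,18.02,-8.64,0.76,-0.42,0.13],[-0.78,18.02,-8.64,0.76,-0.42,0.13]]]'

```text
time_s: 12.9
position: [0.4517, 0.3403, 0.2931]
tool_rot: [[-0.003, 0.494, 0.869], [0.0, 0.869, -0.494], [-1.0, -0.001, -0.003]]
ft_force: [1.6, -1.8, 1.3]
grip_width: 0.0514
```

arm_command --plan '[[[0,0,0,0,0,0],[0,0,0,0,0,0]]]'

```text
time_s: 13.1
position: [0.4518, 0.3388, 0.2924]
tool_rot: [[-0.004, 0.493, 0.87], [-0.0, 0.87, -0.493], [-1.0, -0.002, -0.003]]
ft_force: [0.3, 0.4, -0.1]
grip_width: 0.0511
```

Run:
```python
from h import *
err(*tcp([.455,.34,.28],-30,lean=0))
d=save("wrist","g.png",scale=1.4)
h=cv2.cvtColor(d["img"],cv2.COLOR_RGB2HSV)
m=cv2.inRange(h,(3,150,100),(20,255,255)); n,l,st,c=cv2.connectedComponentsWithStats(m)
for i in range(1,n):
    if st[i,4]>150: print(st[i],np.round(c[i]*1.4),np.round(world(d,[c[i]],.0195),3))
```

```text
poserr mm [3.2 1.2 0.6] deg [ 0.5 -0.2  0.1] q [ 25.  22.  68.   0.  90. -36.]
[431 126  27  56 415] [615. 216.] [[0.526 0.526 0.02 ]]
[188 133  37  30 921] [287. 206.] [[0.373 0.273 0.02 ]]
[264 181  33  39 801] [391. 282.] [[0.48  0.319 0.02 ]]
[358 198  35  26 725] [525. 295.] [[0.554 0.423 0.02 ]]
[451 285  92  41 996] [685. 421.] [[0.77  0.518 0.02 ]]
[ 469  298   91   42 1049] [715. 439.] [[0.812 0.542 0.02 ]]
[ 484  312   76   44 1093] [732. 463.] [[0.857 0.551 0.02 ]]
[ 534  331   26   80 1170] [771. 508.] [[0.953 0.58  0.02 ]]
```

View pics/g.png

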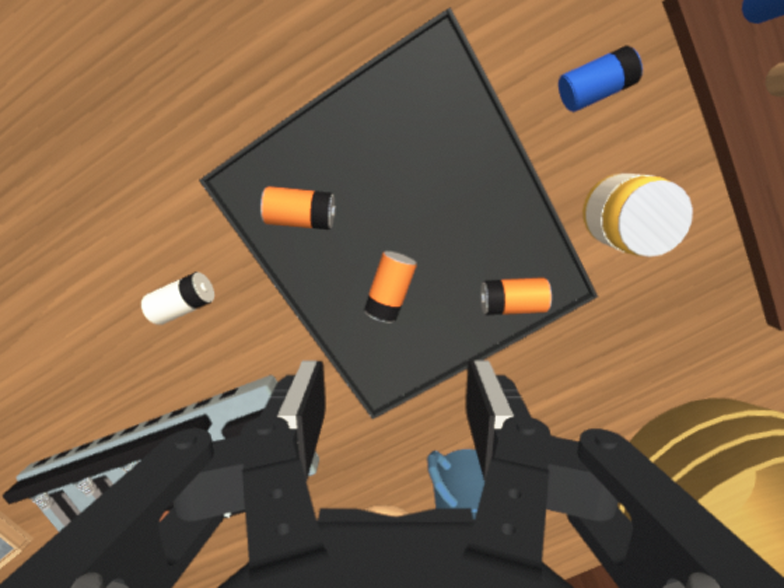

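```bash
cat >> h.py <<'E'
def oranges(d,guess):
    """guess: list of (u,v,heading) in 560 px; returns middle xy, heading"""
    h=cv2.cvtColor(d["img"],cv2.COLOR_RGB2HSV); m=cv2.inRange(h,(3,150,60),(20,255,255))
    n,l,st,c=cv2.connectedComponentsWithStats(m); out=[]
    for u,v,hd in guess:
        i=min(range(1,n),key=lambda i:np.hypot(*(c[i]-[u,v]))+(1e3 if st[i,4]<100 else 0))
        vv,uu=np.nonzero(l==i); W=world(d,np.c_[uu,vv],.0195)[:,:2]
        (cx,cy),(a,b),ang=cv2.minAreaRect((W*1e4).astype(np.float32))
        ang+=0 if a>b else 90; 
        ang=min((ang+180*j for j in(-2,-1,0,1,2)),key=lambda x:abs(x-hd)); e=np.radians(ang)
        L,Wd=max(a,b)/10,min(a,b)/10
        M=np.array([cx,cy])/1e4+.0094*np.array([np.cos(e),np.sin(e)])
        print("cell M",np.round(M,4),"h %.1f L %.1f W %.1f"%(ang,L,Wd)); out.append((M,ang))
    return out
E
python3 - <<'E'
from h import *
d=get_image("wrist")
o=oranges(d,[(205,147,56),(279,201,-47),(375,211,-120)])
M,h=o[0]
rows(tcp([*M,.0195+.12],h,g=-3),base="meas")
E
```

```text
cell M [0.3789 0.281 ] h 54.9 L 44.7 W 33.2
cell M [0.4862 0.3117] h -49.0 L 45.7 W 32.9
cell M [0.5495 0.4149] h -116.6 L 47.7 W 34.7
[5.65, -3.34, -1.41, -13.93, 2.67, -2.47] rows>=10.1
t 13.2 w 0.0512
```

arm_command --plan '[[[5.65,-3.34,-1.41,-13.93,2.67,-2.47],[5.65,-3.34,-1.41,-13.93,2.67,-2.47],[5.65,-3.34,-1.41,-13.93,2.67,-2.47],[5.65,-3.34,-1.41,-13.93,2.67,-2.47],[5.65,-3.34,-1.41,-13.93,2.67,-2.47],[5.65,-3.34,-1.41,-13.93,2.67,-2.47],[5.65,-3.34,-1.41,-13.93,2.67,-2.47],[5.65,-3.34,-1.41,-13.93,2.67,-2.47],[5.65,-3.34,-1.41,-13.93,2.67,-2.47],[5.65,-3.34,-1.41,-13.93,2.67,-2.47]]]'

```text
time_s: 14.2
position: [0.3803, 0.2818, 0.1522]
tool_rot: [[-0.197, -0.816, 0.544], [-0.279, 0.578, 0.767], [-0.94, -0.0, -0.342]]
ft_force: [0.0, -0.1, 0.1]
grip_width: 0.051
```

arm_command --plan '[[[0,0,0,0,0,0],[0,0,0,0,0,0],[0,0,0,0,0,0]]]'

```text
time_s: 14.5
position: [0.38, 0.2825, 0.1521]
tool_rot: [[-0.197, -0.812, 0.55], [-0.277, 0.584, 0.763], [-0.94, -0.002, -0.34]]
ft_force: [0.2, -0.2, 0.4]
grip_width: 0.051
```

Run:
```python
from h import *
d=get_image("wrist")
u=pix(d,[[.3735,.2733,.0195]])[0]; print(u)
o=oranges(d,[(*u,55)]); M,h=o[0]
rows(tcp([*M,.0195+.04],h,g=-3),tcp([*M,.0195],h,g=-3),base="meas")
```

```text
[282.10672245 246.24476777]
cell M [0.3808 0.2841] h 54.3 L 44.1 W 32.1
[2.98, 0.01, 1.21, -0.01, 0.02, 0.01] rows>=1.6
[4.48, 0.02, 1.76, -0.01, 0.02, 0.01] rows>=0.8
t 14.55 w 0.0511
```

arm_command --plan '[[[2.98,0.01,1.21,0,0,0],[2.98,0.01,1.21,0,0,0],[4.48,0.02,1.76,0,0,0],[4.48,0.02,1.76,0,0,0],[4.48,0.02,1.76,0,0,0],[4.48,0.02,1.76,0,0,0]]]'

```text
time_s: 15.15
position: [0.3819, 0.2861, 0.0329]
tool_rot: [[-0.196, -0.813, 0.548], [-0.277, 0.582, 0.765], [-0.941, -0.002, -0.339]]
ft_force: [0.4, -0.2, -0.4]
grip_width: 0.0512
```

arm_command --plan '[[[0,0,0,0,0,0],[0,0,0,0,0,0],[0,0,0,0,0,0],[0,0,0,0,0,0],[0,0,0,0,0,0]]]' --jaw 1

```text
time_s: 15.65
position: [0.3818, 0.2863, 0.033]
tool_rot: [[-0.195, -0.814, 0.548], [-0.277, 0.581, 0.765], [-0.941, -0.002, -0.339]]
ft_force: [-1.0, 1.1, 8.0]
grip_width: 0.0308
```

arm_command --plan '[[[-2.8,0,-1,0,0,0],[-2.8,0,-1,0,0,0],[-6.8,0,-2.5,0,0,0],[-6.8,0,-2.5,0,0,0],[-6.8,0,-2.5,0,0,0],[-6.8,0,-2.5,0,0,0],[-6.8,0,-2.5,0,0,0],[-6.8,0,-2.5,0,0,0]]]'

```text
time_s: 16.45
position: [0.3802, 0.2851, 0.2112]
tool_rot: [[-0.2, -0.814, 0.546], [-0.279, 0.581, 0.764], [-0.939, 0.0, -0.344]]
ft_force: [0.7, 0.6, -1.7]
grip_width: 0.0312
```

```bash
cat >> h.py <<'E'
def heldrows(d):
    h=cv2.cvtColor(d["img"],cv2.COLOR_RGB2HSV)[:,270:296]; m=cv2.inRange(h,(3,120,50),(85,255,255))>0
    r=np.nonzero(m[180:360].mean(1)>.5)[0]+180; return r.min(),r.max()
def heldkg(d,th_lean=20):
    """from pixel rows of sleeve's flat-end edge and band edge on the cell's near side, in tool frame: fit k,g,lean"""
    s=sensors.observe(); p,R=s["position"],s["tool_rot"]; r=heldrows(d)
    def f(x):
        k,g=x; l=np.radians(th_lean); u=R@[-np.sin(l),0,np.cos(l)]; n=R@[-np.cos(l),0,-np.sin(l)]
        M=p+R[:,0]*k/1e3-u*g/1e3
        W=[M+u*(-.03075)+n*.0165, M+u*.012+n*.0165]
        return pix(d,W)[:,1]-[r[0]-.5,r[1]+.5]
    return least_squares(f,[14,-3]).x,r
E
python3 - <<'E'
from h import *
d=save("wrist","i.png",crop=(140,150,420,420),scale=1.6)
print(heldkg(d)); s=sensors.observe(); print(s["position"],s["grip_width"])
k,g=15.2,-3.1
rows(bay(3,(5,75),37,g=g,k=k),base="meas")
E
```

```text
(array([17.9075386 , -2.83823474]), (np.int64(219), np.int64(315)))
[0.38031994 0.28517001 0.21129307] 0.031073618799536823
[5.04, -12.34, -1.55, 10.46, -5.56, 0.28] rows>=8.3
t 16.5 w 0.0311
```

View pics/i.png

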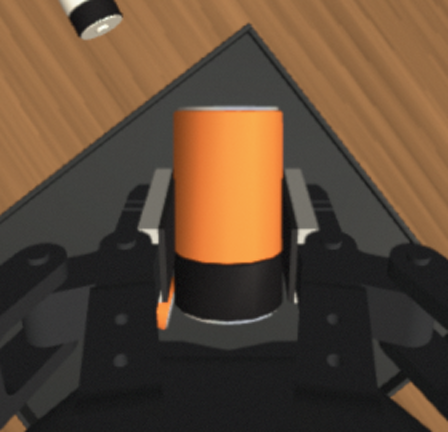

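Run:
```python
from h import *
k,g=15.1,-3.1
b=lambda F,th,**o:bay(3,F,th,g=g,k=k,**o)
rows(b((5,140),37),b((5,76),37),base="meas")
rows(b((-26,52.5),37),b((-31,48),37),b((-35,46.5),28))
rows(b((-37.5,46),18),b((-38.8,46),8),b((-39,45.5),0),b((-30,45),0))
```

```text
[2.6, -12.34, -2.44, 10.46, -5.56, 0.28] rows>=8.3
[5.01, -12.34, -1.56, 10.46, -5.56, 0.28] rows>=1.3
t 16.5 w 0.0311
[0.54, 0.0, -1.46, 0.0, 0.0, 0.0] rows>=0.8
[0.65, 0.0, -1.7, 0.0, 0.0, 0.0] rows>=0.1
[0.84, 0.0, -1.73, 0.0, 1.5, -0.0] rows>=1.0
t 16.5 w 0.0311
[0.2, 0.0, 0.05, -0.0, 1.67, 0.0] rows>=1.2
[0.41, 0.0, 0.12, -0.0, 3.33, 0.0] rows>=1.2
[0.62, -0.0, 0.18, -0.0, 4.67, -0.0] rows>=0.9
[0.69, -0.0, 0.53, -0.0, 4.67, -0.0] rows>=0.2
t 16.5 w 0.0311
```

arm_command --plan '[[[0,-6,-1.2,5,-2.7,0.1],[0,-6,-1.2,5,-2.7,0.1],[0,-6,-1.2,5,-2.7,0.1],[2.6,-12.34,-2.44,10.46,-5.56,0.28],[2.6,-12.34,-2.44,10.46,-5.56,0.28],[2.6,-12.34,-2.44,10.46,-5.56,0.28],[2.6,-12.34,-2.44,10.46,-5.56,0.28],[2.6,-12.34,-2.44,10.46,-5.56,0.28],[2.6,-12.34,-2.44,10.46,-5.56,0.28],[2.6,-12.34,-2.44,10.46,-5.56,0.28]]]'

```text
time_s: 17.5
position: [0.5848, 0.0411, 0.1714]
tool_rot: [[0.29, 0.128, 0.949], [-0.036, 0.992, -0.123], [-0.956, 0.002, 0.292]]
ft_force: [0.1, 0.8, -1.9]
grip_width: 0.0305
```

Run:
```python
from h import *
k,g=15.1,-3.1
b=lambda F,th,**o:bay(3,F,th,g=g,k=k,**o)
err(*b((5,140),37))
d=get_image("wrist"); print(heldrows(d))
rows(b((5,76),37),b((-26,52.5),37),base="meas")
```

```text
poserr mm [ 0.2 -0.1 -0.4] deg [-0.1 -0.  -0.1] q [ -8.  24.  88.   0.  51. -90.]
(np.int64(180), np.int64(359))
[2.48, -0.01, -0.76, 0.0, -0.0, -0.01] rows>=1.3
[3.01, -0.01, -2.22, 0.0, -0.0, -0.01] rows>=0.8
t 17.55 w 0.0313
```

arm_command --plan '[[[2.48,0,-0.76,0,0,0],[2.48,0,-0.76,0,0,0],[2.48,0,-0.76,0,0,0],[3.01,0,-2.22,0,0,0],[3.01,0,-2.22,0,0,0],[3.01,0,-2.22,0,0,0]]]'

```text
time_s: 18.15
position: [0.5561, 0.0455, 0.0858]
tool_rot: [[0.294, 0.127, 0.947], [-0.036, 0.992, -0.121], [-0.955, 0.001, 0.297]]
ft_force: [0.5, 0.3, -0.4]
grip_width: 0.0311
```

Run:
```python
from h import *
k,g=15.1,-3.1
b=lambda F,th,**o:bay(3,F,th,g=g,k=k,**o)
err(*b((-26,52.5),37)); 
d=save("wrist","j.png",crop=(100,60,460,330),scale=1.6)
rows(b((-31,48),37),b((-35,46.5),28),base=b((-26,52.5),37))
rows(b((-37.5,46),18),b((-38.8,46),8),b((-39,45.5),0),b((-30,45),0))
```

```text
poserr mm [-1.9 -0.5 -2.2] deg [ 0.   0.3 -0.1] q [ -8.  29.  98.   0.  36. -90.]
[0.11, -0.0, -0.24, 0.0, 0.0, 0.0] rows>=0.1
[0.3, 0.0, -0.27, 0.0, 1.5, -0.0] rows>=1.0
t 18.2 w 0.0309
[0.2, 0.0, 0.05, -0.0, 1.67, 0.0] rows>=1.2
[0.41, 0.0, 0.12, -0.0, 3.33, 0.0] rows>=1.2
[0.62, -0.0, 0.18, -0.0, 4.67, -0.0] rows>=0.9
[0.69, -0.0, 0.53, -0.0, 4.67, -0.0] rows>=0.2
t 18.2 w 0.0309
```

View pics/j.png

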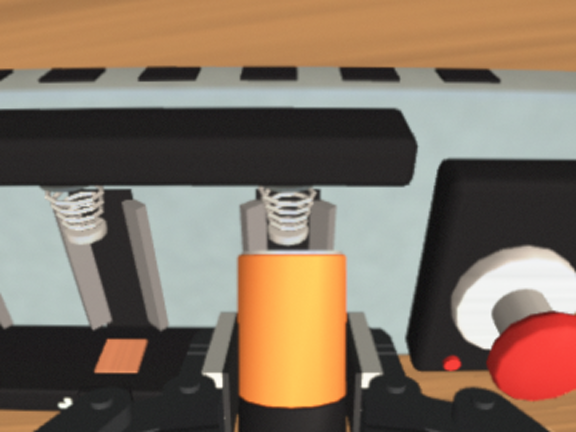

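arm_command --plan '[[[0.11,-0.03,-0.24,0,0,0],[0.11,-0.03,-0.24,0,0,0],[0.3,-0.03,-0.27,0,1.5,0],[0.3,-0.03,-0.27,0,1.5,0],[0.3,-0.03,-0.27,0,1.5,0]]]'

```text
time_s: 18.7
position: [0.5527, 0.0447, 0.0764]
tool_rot: [[0.146, 0.127, 0.981], [-0.018, 0.992, -0.126], [-0.989, 0.001, 0.147]]
ft_force: [4.9, -2.2, 5.0]
grip_width: 0.0308
```

Run:
```python
from h import *
k,g=15.1,-3.1
err(*bay(3,(-35,46.5),28,g=g,k=k)); print(sensors.observe()["ft_force"])
```

```text
poserr mm [-2.8  0.8 -2. ] deg [-0.   0.4 -0.1] q [ -8.  31.  93.   0.  47. -90.]
[ 4.94930963 -2.21660959  5.0047941 ]
```

Run:
```python
from h import *
k,g=15.1,-3.1
b=lambda F,th,**o:bay(3,F,th,g=g,k=k,**o)
rows(b((-39.5,44.5),18),b((-41,44),12),base=b((-35,46.5),28))
```

```text
[0.25, -0.0, -0.03, -0.0, 1.67, 0.0] rows>=1.2
[0.39, -0.0, -0.02, 0.0, 2.67, -0.0] rows>=0.7
t 18.7 w 0.0308
```

arm_command --plan '[[[0.25,0,-0.03,0,1.67,0],[0.25,0,-0.03,0,1.67,0],[0.39,0,-0.02,0,2.67,0],[0.39,0,-0.02,0,2.67,0],[0.39,0,-0.02,0,2.67,0]]]'

```text
time_s: 19.2
position: [0.5536, 0.0448, 0.0661]
tool_rot: [[-0.13, 0.127, 0.983], [0.018, 0.992, -0.126], [-0.991, 0.002, -0.131]]
ft_force: [8.0, -0.3, 2.8]
grip_width: 0.0306
```

```bash
cat >> h.py <<'E'
def actual(i,k,g):
    """flat centre F and tilt of held cell in charger frame from the measured TCP"""
    s=sensors.observe(); R=s["tool_rot"]; l=np.radians(20)
    u=R@[-np.sin(l),0,np.cos(l)]; F=s["position"]+R[:,0]*k/1e3-u*(g+30.75)/1e3
    H=Ro.from_euler('z',CH[2],degrees=True).as_matrix(); f=H.T@(F-[CH[0],CH[1],0])*1e3; 
    print("F",np.round(f,1),"th %.1f"%np.degrees(np.arcsin(u[2])),"f",np.round(s["ft_force"],1),"top corner x %.1f z %.1f"%((lambda t:(f[0]+59.5*np.cos(t)-16.5*np.sin(t),f[2]+59.5*np.sin(t)+16.5*np.cos(t)))(np.arcsin(u[2]))))
E
python3 - <<'E'
from h import *
k,g=15.1,-3.1
b=lambda F,th,**o:bay(3,F,th,g=g,k=k,**o)
actual(3,k,g)
rows(b((-41.5,44),5),b((-41.5,44),0),base=b((-41,44),12))
rows(b((-34,44),0),b((-30,44.5),0))
E
```

```text
F [-37.9  69.8  45.2] th 12.5 f [ 8.  -0.3  2.8] top corner x 16.7 z 74.1
[0.14, 0.0, 0.09, -0.0, 1.17, -0.0] rows>=0.8
[0.24, 0.0, 0.16, -0.0, 2.0, 0.0] rows>=0.6
t 19.2 w 0.0306
[-0.1, -0.0, 0.28, 0.0, 0.0, 0.0] rows>=0.2
[-0.18, 0.0, 0.43, 0.0, 0.0, 0.0] rows>=0.1
t 19.2 w 0.0306
```

Force and geometry agree (F = −37.9, about 7 mm past seated). Swing it down.

arm_command --plan '[[[0.14,0,0.09,0,1.17,0],[0.14,0,0.09,0,1.17,0],[0.24,0,0.16,0,2,0],[0.24,0,0.16,0,2,0],[0.24,0,0.16,0,2,0]]]'

```text
time_s: 19.7
position: [0.5563, 0.0443, 0.059]
tool_rot: [[-0.332, 0.128, 0.935], [0.044, 0.992, -0.12], [-0.942, 0.001, -0.335]]
ft_force: [8.3, -2.3, -1.2]
grip_width: 0.0311
```

Run:
```python
from h import *
actual(3,15.1,-3.1)
```

```text
F [-38.9  69.6  44.6] th 0.4 f [ 8.3 -2.3 -1.2] top corner x 20.5 z 61.5
```

arm_command --plan '[[[-0.1,0,0.28,0,0,0],[-0.1,0,0.28,0,0,0],[-0.18,0,0.43,0,0,0],[-0.18,0,0.43,0,0,0],[-0.18,0,0.43,0,0,0]]]'

```text
time_s: 20.2
position: [0.5661, 0.0432, 0.0594]
tool_rot: [[-0.337, 0.127, 0.933], [0.045, 0.992, -0.119], [-0.94, 0.001, -0.34]]
ft_force: [2.7, -1.8, -3.9]
grip_width: 0.0309
```

arm_command --plan '[[[0,0,0,0,0,0],[0,0,0,0,0,0],[0,0,0,0,0,0],[0,0,0,0,0,0]]]' --jaw 0.4

```text
time_s: 20.6
position: [0.5662, 0.0434, 0.0599]
tool_rot: [[-0.337, 0.127, 0.933], [0.045, 0.992, -0.119], [-0.94, 0.002, -0.34]]
ft_force: [-0.3, 0.6, 0.3]
grip_width: 0.0511
```

Run:
```python
from h import *
s=sensors.observe(); p,R=s["position"],s["tool_rot"]; print(p,s["ft_force"],s["grip_width"])
rows((p+[0,0,.08],R),(p+[-.02,0.02,.2],R),tcp([.455,.34,.28],-30,lean=0),base="meas")
```

```text
[0.56615162 0.04336282 0.05986223] [-0.32589568  0.60689004  0.32400387] 0.05109747985648887
[-3.01, 0.01, -1.09, 0.0, 0.0, 0.0] rows>=1.6
[-7.22, 0.7, -3.56, 0.0, 0.0, 0.0] rows>=2.5
[-6.74, 11.22, -8.73, 3.75, -3.27, 0.64] rows>=5.9
t 20.6 w 0.0511
```

arm_command --plan '[[[-3.01,0,-1.09,0,0,0],[-3.01,0,-1.09,0,0,0],[-4.2,0,-1.5,0,0,0],[-4.2,0,-1.5,0,0,0],[-4.2,0,-1.5,0,0,0],[-4.2,0,-1.5,0,0,0]]]'

```text
time_s: 21.2
position: [0.5662, 0.0431, 0.1701]
tool_rot: [[-0.339, 0.127, 0.932], [0.045, 0.992, -0.119], [-0.94, 0.002, -0.342]]
ft_force: [0.8, -0.9, -1.6]
grip_width: 0.0518
```

```bash
cat >> h.py <<'E'
def seated(d,i):
    """sleeve outline of the cell in bay i, charger frame, at cell top height"""
    P=pix(d,[ch(-9.4+0,[-122,-58,6,70][i],61.5)])[0]; h=cv2.cvtColor(d["img"],cv2.COLOR_RGB2HSV); m=cv2.inRange(h,(3,120,50),(20,255,255))
    n,l,st,c=cv2.connectedComponentsWithStats(m); j=l[int(P[1]),int(P[0])]; 
    if j==0: print("no orange at",P); return
    vv,uu=np.nonzero(l==j); H=Ro.from_euler('z',CH[2],degrees=True).as_matrix()
    W=(world(d,np.c_[uu,vv],.0615)-[CH[0],CH[1],0])@H*1e3
    mid=abs(W[:,1]-np.median(W[:,1]))<5
    print("bay",i,"sleeve x",np.round(np.percentile(W[mid,0],[1,99]),1),"want -30.75..12; y at z45",np.round(np.percentile(((world(d,np.c_[uu,vv],.045)-[CH[0],CH[1],0])@H*1e3)[:,1],[1,99]),1))
E
python3 - <<'E'
from h import *
d=save("wrist","k.png"); seated(d,3)
q=tcp([.455,.34,.28],-30,lean=0); s=sensors.observe(); p,R=s["position"],s["tool_rot"]
rows((p+[0,0,.09],R),q,base="meas")
E
```

```text
bay 3 sleeve x [-30.2  10.7] want -30.75..12; y at z45 [55.6 86.8]
[-3.38, 0.01, -1.23, 0.0, 0.0, 0.0] rows>=1.8
[-2.58, 11.22, -7.25, 3.74, -3.3, 0.65] rows>=6.4
t 21.25 w 0.0511
```

Run:
```python
from h import *
s=sensors.observe(); p,R=s["position"],s["tool_rot"]
rows((p+[0,0.02,.06],R),tcp([.487,.313,.0195+.14],-49,g=-3),base="meas")
```

```text
[-2.22, 0.8, -0.92, 0.0, 0.0, 0.0] rows>=1.3
[1.48, 10.27, -4.22, 6.53, -0.01, 2.36] rows>=5.3
t 21.25 w 0.0511
```

arm_command --plan '[[[-2.22,0.8,-0.92,0,0,0],[-2.22,0.8,-0.92,0,0,0],[1.48,10.27,-4.22,6.53,0,2.36],[1.48,10.27,-4.22,6.53,0,2.36],[1.48,10.27,-4.22,6.53,0,2.36],[1.48,10.27,-4.22,6.53,0,2.36],[1.48,10.27,-4.22,6.53,0,2.36],[1.48,10.27,-4.22,6.53,0,2.36],[1.48,10.27,-4.22,6.53,0,2.36],[1.48,10.27,-4.22,6.53,0,2.36]]]'

```text
time_s: 22.25
position: [0.489, 0.3113, 0.1724]
tool_rot: [[-0.223, 0.754, 0.618], [0.257, 0.657, -0.708], [-0.94, 0.001, -0.341]]
ft_force: [1.1, -1.2, -0.2]
grip_width: 0.0512
```

Run:
```python
from h import *
d=save("wrist","l.png")
U=pix(d,[[.480,.319,.0195],[.554,.423,.0195]]); print(U)
o=oranges(d,[(*U[0],-49),(*U[1],-117)]); M,h=o[0]
rows(tcp([*M,.0195+.04],h,g=-3),tcp([*M,.0195],h,g=-3),base="meas")
```

```text
[[279.12045918 245.61878898]
 [410.55152555 213.74613305]]
cell M [0.4845 0.3137] h -48.9 L 42.8 W 31.8
cell M [0.55   0.4159] h -116.3 L 48.1 W 33.2
[3.85, -0.08, 1.23, -0.01, 0.02, -0.02] rows>=2.0
[5.35, -0.08, 1.77, -0.01, 0.02, -0.02] rows>=0.8
t 22.3 w 0.0512
```

arm_command --plan '[[[3.85,-0.08,1.23,0,0,0],[3.85,-0.08,1.23,0,0,0],[3.85,-0.08,1.23,0,0,0],[5.35,-0.08,1.77,0,0,0],[5.35,-0.08,1.77,0,0,0],[5.35,-0.08,1.77,0,0,0],[5.35,-0.08,1.77,0,0,0]]]'

```text
time_s: 23.0
position: [0.4858, 0.3138, 0.0344]
tool_rot: [[-0.22, 0.755, 0.618], [0.259, 0.656, -0.709], [-0.941, 0.004, -0.34]]
ft_force: [-0.1, 0.6, -0.1]
grip_width: 0.0509
```

arm_command --plan '[[[0,0,0,0,0,0],[0,0,0,0,0,0],[0,0,0,0,0,0],[0,0,0,0,0,0],[0,0,0,0,0,0]]]' --jaw 1

```text
time_s: 23.5
position: [0.4852, 0.3138, 0.0338]
tool_rot: [[-0.221, 0.754, 0.618], [0.259, 0.656, -0.709], [-0.94, 0.004, -0.34]]
ft_force: [-0.4, -1.8, 8.7]
grip_width: 0.0311
```

arm_command --plan '[[[-2.8,0,-1,0,0,0],[-2.8,0,-1,0,0,0],[-6.8,0,-2.5,0,0,0],[-6.8,0,-2.5,0,0,0],[-6.8,0,-2.5,0,0,0],[-6.8,0,-2.5,0,0,0],[-6.8,0,-2.5,0,0,0],[-6.8,0,-2.5,0,0,0]]]'

```text
time_s: 24.3
position: [0.4832, 0.314, 0.2112]
tool_rot: [[-0.226, 0.754, 0.616], [0.257, 0.656, -0.709], [-0.94, -0.002, -0.342]]
ft_force: [0.1, -0.2, -1.8]
grip_width: 0.0314
```

Run:
```python
from h import *
d=save("wrist","m.png"); print(heldkg(d)); print(sensors.observe()["ft_force"])
k,g=15.1,-3.1
rows(bay(2,(5,140),37,g=g,k=k),base="meas")
```

```text
(array([19.40774916, -5.40768253]), (np.int64(227), np.int64(322)))
[-0.42738775 -0.29942787 -1.23471012]
[-2.79, -6.01, 12.4, -7.06, -5.9, -0.17] rows>=7.0
t 24.35 w 0.031
```

Run:
```python
from h import *
k,g=15.4,-5.8
rows(bay(2,(5,140),37,g=g,k=k),base="meas")
```

```text
[-2.72, -6.07, 12.36, -7.06, -5.9, -0.17] rows>=7.0
t 24.35 w 0.031
```

arm_command --plan '[[[-2.72,-3,6,-3.5,-3,0],[-2.72,-3,6,-3.5,-3,0],[-2.72,-3,6,-3.5,-3,0],[-2.72,-3,6,-3.5,-3,0],[-2.72,-6.07,12.36,-7.06,-5.9,-0.17],[-2.72,-6.07,12.36,-7.06,-5.9,-0.17],[-2.72,-6.07,12.36,-7.06,-5.9,-0.17],[-2.72,-6.07,12.36,-7.06,-5.9,-0.17],[-2.72,-6.07,12.36,-7.06,-5.9,-0.17],[-2.72,-6.07,12.36,-7.06,-5.9,-0.17]]]'

```text
time_s: 25.35
position: [0.5749, -0.0221, 0.1705]
tool_rot: [[0.291, 0.129, 0.948], [-0.036, 0.992, -0.124], [-0.956, 0.002, 0.293]]
ft_force: [-0.3, 0.5, -1.0]
grip_width: 0.0312
```

Run:
```python
from h import *
k,g=15.4,-5.8
b=lambda F,th,**o:bay(2,F,th,g=g,k=k,**o)
err(*b((5,140),37))
rows(b((5,76),37),b((-26,52.5),37),base="meas")
```

```text
poserr mm [-0.2 -0.  -0.8] deg [-0.1  0.  -0.1] q [-15.  23.  90.   3.  50. -99.]
[2.47, -0.01, -0.77, -0.02, 0.01, -0.01] rows>=1.3
[3.01, -0.01, -2.23, -0.02, 0.01, -0.01] rows>=0.8
t 25.35 w 0.0312
```

arm_command --plan '[[[2.47,0,-0.77,0,0,0],[2.47,0,-0.77,0,0,0],[2.47,0,-0.77,0,0,0],[3.01,0,-2.23,0,0,0],[3.01,0,-2.23,0,0,0],[3.01,0,-2.23,0,0,0]]]'

```text
time_s: 25.95
position: [0.5454, -0.0176, 0.0845]
tool_rot: [[0.295, 0.127, 0.947], [-0.037, 0.992, -0.121], [-0.955, 0.001, 0.298]]
ft_force: [0.9, -0.1, -2.4]
grip_width: 0.031
```

Run:
```python
from h import *
k,g=15.4,-5.8
b=lambda F,th,**o:bay(2,F,th,g=g,k=k,**o)
actual(2,k,g); d=save("wrist","n.png",crop=(100,60,460,330),scale=1.6)
rows(b((-31,48),37),b((-35,46.5),28),base=b((-26,52.5),37))
rows(b((-39.5,44.5),18),b((-41,44),12))
rows(b((-41.5,44),5),b((-41.5,44),0))
rows(b((-34,44),0),b((-30,44.5),0))
```

```text
F [-24.4   6.9  54.7] th 37.3 f [ 0.9 -0.1 -2.4] top corner x 12.9 z 103.8
[0.11, -0.0, -0.24, 0.0, 0.0, 0.0] rows>=0.1
[0.28, -0.0, -0.28, 0.0, 1.5, -0.0] rows>=1.0
t 26.0 w 0.031
[0.23, 0.0, -0.04, -0.0, 1.67, 0.0] rows>=1.2
[0.36, 0.0, -0.02, 0.0, 2.67, -0.0] rows>=0.7
t 26.0 w 0.031
[0.12, 0.0, 0.09, -0.0, 1.17, -0.0] rows>=0.8
[0.22, 0.0, 0.16, -0.0, 2.0, 0.0] rows>=0.6
t 26.0 w 0.031
[-0.1, 0.0, 0.28, 0.0, 0.0, 0.0] rows>=0.2
[-0.18, -0.0, 0.43, 0.0, 0.0, 0.0] rows>=0.1
t 26.0 w 0.031
```

View pics/n.png

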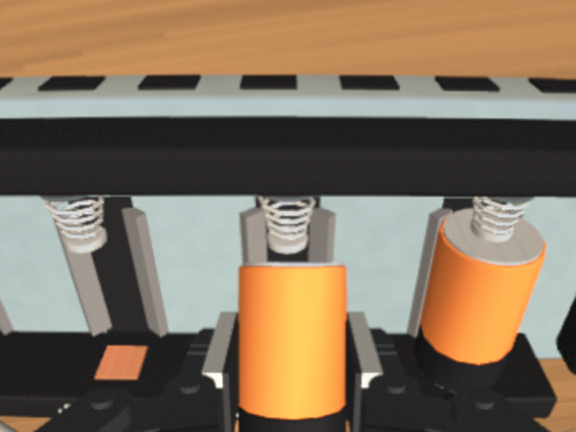

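arm_command --plan '[[[0.11,-0.03,-0.24,0,0,0],[0.11,-0.03,-0.24,0,0,0],[0.28,-0.03,-0.28,0,1.5,0],[0.28,-0.03,-0.28,0,1.5,0],[0.28,-0.03,-0.28,0,1.5,0]]]'

```text
time_s: 26.5
position: [0.5415, -0.0187, 0.0752]
tool_rot: [[0.146, 0.127, 0.981], [-0.018, 0.992, -0.126], [-0.989, 0.0, 0.147]]
ft_force: [4.4, -2.7, 4.7]
grip_width: 0.0309
```

arm_command --plan '[[[0.23,0,-0.04,0,1.67,0],[0.23,0,-0.04,0,1.67,0],[0.36,0,-0.02,0,2.67,0],[0.36,0,-0.02,0,2.67,0],[0.36,0,-0.02,0,2.67,0]]]'

```text
time_s: 27.0
position: [0.5425, -0.0187, 0.0657]
tool_rot: [[-0.129, 0.127, 0.983], [0.017, 0.992, -0.126], [-0.992, 0.001, -0.13]]
ft_force: [7.6, -2.3, 2.9]
grip_width: 0.0312
```

Run:
```python
from h import *
actual(2,15.4,-5.8)
```

```text
F [-38.2   5.3  45. ] th 12.5 f [ 7.6 -2.3  2.9] top corner x 16.3 z 74.1
```

arm_command --plan '[[[0.12,0,0.09,0,1.17,0],[0.12,0,0.09,0,1.17,0],[0.22,0,0.16,0,2,0],[0.22,0,0.16,0,2,0],[0.22,0,0.16,0,2,0]]]'

```text
time_s: 27.5
position: [0.545, -0.019, 0.0594]
tool_rot: [[-0.332, 0.127, 0.935], [0.043, 0.992, -0.12], [-0.942, 0.001, -0.335]]
ft_force: [7.7, -3.3, 1.7]
grip_width: 0.031
```

arm_command --plan '[[[-0.1,0,0.28,0,0,0],[-0.1,0,0.28,0,0,0],[-0.18,0,0.43,0,0,0],[-0.18,0,0.43,0,0,0],[-0.18,0,0.43,0,0,0]]]'

```text
time_s: 28.0
position: [0.5545, -0.0201, 0.0596]
tool_rot: [[-0.339, 0.127, 0.932], [0.044, 0.992, -0.119], [-0.94, 0.001, -0.342]]
ft_force: [-3.2, -2.1, -0.6]
grip_width: 0.0307
```

arm_command --plan '[[[0,0,0,0,0,0],[0,0,0,0,0,0],[0,0,0,0,0,0],[0,0,0,0,0,0]]]' --jaw 0.4

```text
time_s: 28.4
position: [0.5554, -0.0199, 0.06]
tool_rot: [[-0.336, 0.127, 0.933], [0.044, 0.992, -0.119], [-0.941, 0.001, -0.339]]
ft_force: [0.3, 0.1, -0.3]
grip_width: 0.0508
```

arm_command --plan '[[[-3.01,0,-1.09,0,0,0],[-3.01,0,-1.09,0,0,0],[-4.2,0,-1.5,0,0,0],[-4.2,0,-1.5,0,0,0],[-4.2,0,-1.5,0,0,0],[-4.2,0,-1.5,0,0,0]]]'

```text
time_s: 29.0
position: [0.5552, -0.0201, 0.1703]
tool_rot: [[-0.338, 0.127, 0.932], [0.045, 0.992, -0.119], [-0.94, 0.001, -0.341]]
ft_force: [0.1, 0.8, 0.2]
grip_width: 0.0513
```

Run:
```python
from h import *
d=save("wrist","o.png"); seated(d,2); seated(d,3)
s=sensors.observe(); p,R=s["position"],s["tool_rot"]
rows((p+[0,0.02,.08],R),tcp([.550,.4159,.0195+.14],-116.5,g=-3),base="meas")
```

```text
bay 2 sleeve x [-30.6  10.4] want -30.75..12; y at z45 [-8.6 22.6]
bay 3 sleeve x [-30.6   7.4] want -30.75..12; y at z45 [54.8 88. ]
[-2.97, 0.8, -1.19, 0.0, 0.0, 0.0] rows>=1.6
[0.8, 17.22, -2.31, 17.11, -0.01, 6.21] rows>=12.7
t 29.05 w 0.0514
```

arm_command --plan '[[[-2.97,0.8,-1.19,0,0,0],[-2.97,0.8,-1.19,0,0,0],[-2,9,-1.8,8.5,0,3.1],[-2,9,-1.8,8.5,0,3.1],[-2,9,-1.8,8.5,0,3.1],[-2,9,-1.8,8.5,0,3.1],[-2,9,-1.8,8.5,0,3.1],[-2,9,-1.8,8.5,0,3.1],[-2,9,-1.8,8.5,0,3.1],[-2,9,-1.8,8.5,0,3.1]]]'

```text
time_s: 30.05
position: [0.5587, 0.206, 0.2331]
tool_rot: [[-0.161, 0.88, 0.447], [0.302, 0.475, -0.826], [-0.94, 0.002, -0.342]]
ft_force: [0.5, 1.0, 0.1]
grip_width: 0.0512
```

Run:
```python
from h import *
rows(tcp([.550,.4159,.0195+.14],-116.5,g=-3),base="meas")
```

```text
[4.89, 3.63, -6.22, 8.6, -0.01, 3.12] rows>=6.4
t 30.05 w 0.0512
```

arm_command --plan '[[[4.89,3.63,-6.22,8.6,0,3.12],[4.89,3.63,-6.22,8.6,0,3.12],[4.89,3.63,-6.22,8.6,0,3.12],[4.89,3.63,-6.22,8.6,0,3.12],[4.89,3.63,-6.22,8.6,0,3.12],[4.89,3.63,-6.22,8.6,0,3.12],[4.89,3.63,-6.22,8.6,0,3.12],[4.89,3.63,-6.22,8.6,0,3.12],[4.89,3.63,-6.22,8.6,0,3.12]]]'

```text
time_s: 30.95
position: [0.5498, 0.4145, 0.1719]
tool_rot: [[0.153, 0.896, -0.416], [0.307, -0.444, -0.842], [-0.939, 0.001, -0.343]]
ft_force: [-0.4, 0.1, -1.2]
grip_width: 0.0511
```

Run:
```python
from h import *
d=save("wrist","q.png",scale=1.4)
u=pix(d,[[.554,.423,.0195]])[0]; print(u*1.4)
o=oranges(d,[(*u,-116.5)]); M,h=o[0]
rows(tcp([*M,.0195+.04],h,g=-3),tcp([*M,.0195],h,g=-3),base="meas")
```

```text
[394.56325909 348.96923788]
cell M [0.4928 0.4478] h -147.2 L 45.1 W 33.3
[3.81, -2.68, 1.26, 4.82, -0.02, 1.75] rows>=3.6
[5.31, -2.68, 1.81, 4.82, -0.02, 1.75] rows>=0.8
t 31.0 w 0.0513
```

View pics/q.png

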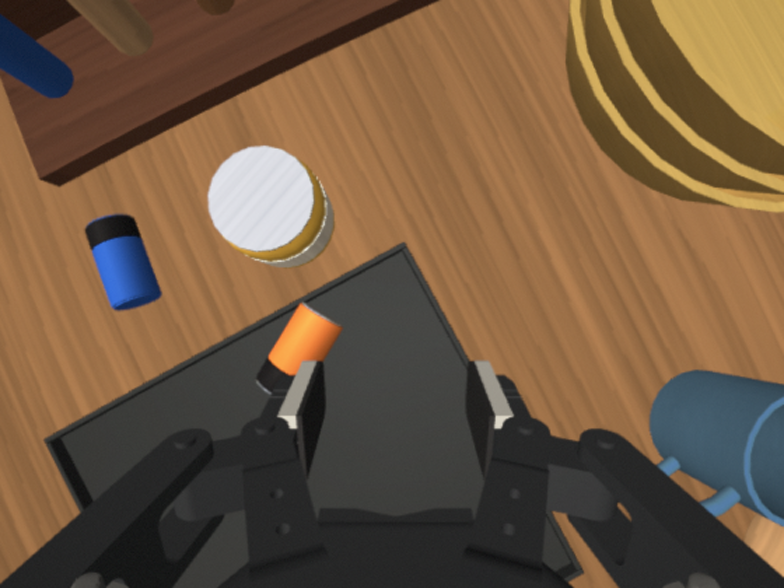

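Run:
```python
from h import *
d=get_image("wrist")
print(np.round(world(d,np.array([(50,440),(403,245)])/1.4,.015),4))
rows(tcp([.4928,.4478,.0195+.12],-150,g=10),base="meas")
```

```text
[[0.3081 0.4713 0.015 ]
 [0.5905 0.4832 0.015 ]]
[0.66, -2.97, 0.56, 5.26, -0.02, 1.91] rows>=3.9
t 31.05 w 0.0514
```

arm_command --plan '[[[0.66,-2.97,0.56,5.26,-0.02,1.91],[0.66,-2.97,0.56,5.26,-0.02,1.91],[0.66,-2.97,0.56,5.26,-0.02,1.91],[0.66,-2.97,0.56,5.26,-0.02,1.91],[0.66,-2.97,0.56,5.26,-0.02,1.91],[0.66,-2.97,0.56,5.26,-0.02,1.91],[0.66,-2.97,0.56,5.26,-0.02,1.91],[0.66,-2.97,0.56,5.26,-0.02,1.91]]]' --jaw 0.53

```text
time_s: 31.85
position: [0.4805, 0.4406, 0.152]
tool_rot: [[0.297, 0.5, -0.814], [0.171, -0.866, -0.47], [-0.94, 0.001, -0.342]]
ft_force: [0.7, -0.7, 0.0]
grip_width: 0.0403
```

Run:
```python
from h import *
d=save("wrist","r.png")
u=pix(d,[[.500,.453,.0195]])[0]; print(u)
o=oranges(d,[(*u,-150)]); M,h=o[0]
e=np.radians(h); U=np.array([np.cos(e),np.sin(e)]); N=np.array([-U[1],U[0]])
# distance to the rim (outer line through measured points; inner 4 mm nearer)
A,B=np.array([.3081,.4713]),np.array([.5905,.4832]); t=(B-A)/np.linalg.norm(B-A); n=np.array([-t[1],t[0]])
print("rim inner dist from M %.1f"%(((A-M)@n)*1e3-4))
for g in(8,12,14): print(g,"lateral room at flat-side pad corner %.1f"%((((A-(M+U*(g-11)/1e3))@n)*1e3-4)/abs(N@n)))
for g in (10,12,14):
    rows(tcp([*M,.0195+.04],h,g=g),tcp([*M,.0195],h,g=g),base="meas")
```

```text
[281.50354727 235.11855038]
cell M [0.4941 0.4486] h -147.1 L 44.3 W 33.0
rim inner dist from M 26.6
8 lateral room at flat-side pad corner 29.1
12 lateral room at flat-side pad corner 31.4
14 lateral room at flat-side pad corner 32.6
[3.04, 0.03, 1.05, -0.46, -0.0, -0.17] rows>=1.6
[4.54, 0.03, 1.59, -0.46, -0.0, -0.17] rows>=0.8
t 31.9 w 0.0399
[3.01, 0.03, 1.12, -0.46, -0.0, -0.17] rows>=1.6
[4.51, 0.03, 1.67, -0.46, -0.0, -0.17] rows>=0.8
t 31.9 w 0.0399
[2.98, 0.04, 1.2, -0.46, -0.0, -0.17] rows>=1.6
[4.49, 0.03, 1.74, -0.46, -0.0, -0.17] rows>=0.8
t 31.9 w 0.0399
```

Run:
```python
from h import *
M=[.4941,.4486]; h=-147.1
rows(tcp([*M,.0195+.05],h,g=5,k=21.5,lean=0),tcp([*M,.0195],h,g=5,k=21.5,lean=0),base="meas")
```

```text
[2.44, 0.01, 0.43, -0.48, -3.34, -0.09] rows>=2.4
[4.32, 0.01, 1.11, -0.48, -3.34, -0.09] rows>=1.0
t 31.9 w 0.0399
```

arm_command --plan '[[[2.44,0.01,0.43,-0.48,-3.34,-0.09],[2.44,0.01,0.43,-0.48,-3.34,-0.09],[2.44,0.01,0.43,-0.48,-3.34,-0.09],[2.44,0.01,0.43,-0.48,-3.34,-0.09],[4.32,0.01,1.11,-0.48,-3.34,-0.09],[4.32,0.01,1.11,-0.48,-3.34,-0.09],[4.32,0.01,1.11,-0.48,-3.34,-0.09],[4.32,0.01,1.11,-0.48,-3.34,-0.09]]]'

```text
time_s: 32.7
position: [0.4902, 0.4467, 0.0435]
tool_rot: [[0.003, 0.543, -0.84], [0.002, -0.84, -0.543], [-1.0, -0.0, -0.003]]
ft_force: [-0.5, -0.6, 1.1]
grip_width: 0.0404
```

arm_command --plan '[[[0,0,0,0,0,0],[0,0,0,0,0,0],[0,0,0,0,0,0],[0,0,0,0,0,0],[0,0,0,0,0,0]]]' --jaw 1

```text
time_s: 33.2
position: [0.4904, 0.4466, 0.044]
tool_rot: [[0.003, 0.543, -0.84], [0.002, -0.84, -0.543], [-1.0, 0.0, -0.004]]
ft_force: [-1.7, -1.7, 6.5]
grip_width: 0.0304
```

Run:
```python
from h import *
s=sensors.observe(); p,R=s["position"],s["tool_rot"]; print(p,s["ft_force"],s["grip_width"])
D=np.array([-.02,-.08,0])
rows((p+[0,0,.03],R),(p+D+[0,0,.03],R),(p+D+[0,0,.001],R),base="meas")
```

```text
[0.49044651 0.44664698 0.04398474] [-1.6532854  -1.66450474  6.47266145] 0.030444628420926205
[-1.2, 0.0, -0.0, 0.0, 0.0, 0.0] rows>=0.6
[-1.21, 2.25, 2.4, 0.0, 0.0, 0.0] rows>=1.6
[-0.05, 2.25, 2.41, 0.0, 0.0, 0.0] rows>=0.6
t 33.2 w 0.0304
```

arm_command --plan '[[[-1.2,0,0,0,0,0],[-1.2,0,0,0,0,0],[-1.2,2.25,2.4,0,0,0],[-1.2,2.25,2.4,0,0,0],[-1.2,2.25,2.4,0,0,0],[-0.12,2.25,2.4,0,0,0],[-0.12,2.25,2.4,0,0,0],[-0.12,2.25,2.4,0,0,0]]]'

```text
time_s: 34.0
position: [0.4697, 0.3669, 0.0443]
tool_rot: [[-0.001, 0.543, -0.84], [0.0, -0.84, -0.543], [-1.0, -0.0, 0.001]]
ft_force: [-0.1, 0.1, -1.9]
grip_width: 0.03
```

arm_command --plan '[[[0,0,0,0,0,0],[0,0,0,0,0,0],[0,0,0,0,0,0],[0,0,0,0,0,0]]]' --jaw 0.4

```text
time_s: 34.4
position: [0.4698, 0.3666, 0.0444]
tool_rot: [[0.0, 0.543, -0.84], [0.0, -0.84, -0.543], [-1.0, -0.0, -0.0]]
ft_force: [0.2, 0.0, -0.5]
grip_width: 0.0516
```

Run:
```python
from h import *
s=sensors.observe(); p,R=s["position"],s["tool_rot"]; print(p,s["grip_width"])
rows((p+[0,0,.05],R),tcp([.4741,.3686,.0195+.12],-147.1,g=-3),base="meas")
```

```text
[0.46980352 0.36658832 0.04444224] 0.05156876044674163
[-2.0, -0.0, -0.0, 0.0, 0.0, 0.0] rows>=1.0
[-4.29, 0.02, -0.13, -0.01, 3.33, 0.0] rows>=2.3
t 34.4 w 0.0516
```

arm_command --plan '[[[-2,0,0,0,0,0],[-2,0,0,0,0,0],[-4.29,0.02,-0.13,0,3.33,0],[-4.29,0.02,-0.13,0,3.33,0],[-4.29,0.02,-0.13,0,3.33,0],[-4.29,0.02,-0.13,0,3.33,0],[-4.29,0.02,-0.13,0,3.33,0],[-4.29,0.02,-0.13,0,3.33,0]]]'

```text
time_s: 35.2
position: [0.4732, 0.368, 0.1512]
tool_rot: [[0.286, 0.542, -0.79], [0.185, -0.84, -0.51], [-0.94, -0.0, -0.341]]
ft_force: [-0.2, 1.0, -1.0]
grip_width: 0.0512
```

Run:
```python
from h import *
d=save("wrist","s.png")
u=pix(d,[[.482,.3737,.0195]])[0]; print(u)
o=oranges(d,[(*u,-147)]); M,h=o[0]
rows(tcp([*M,.0195+.04],h,g=-4),tcp([*M,.0195],h,g=-4),base="meas")
```

```text
[282.64512014 249.59871012]
cell M [0.4729 0.3696] h -148.8 L 44.3 W 33.0
[2.99, -0.06, 1.08, 0.25, 0.01, 0.09] rows>=1.6
[4.49, -0.06, 1.62, 0.25, 0.01, 0.09] rows>=0.8
t 35.25 w 0.0513
```

arm_command --plan '[[[2.99,-0.06,1.08,0.25,0.01,0.09],[2.99,-0.06,1.08,0.25,0.01,0.09],[2.99,-0.06,1.08,0.25,0.01,0.09],[4.49,-0.06,1.62,0.25,0.01,0.09],[4.49,-0.06,1.62,0.25,0.01,0.09],[4.49,-0.06,1.62,0.25,0.01,0.09],[4.49,-0.06,1.62,0.25,0.01,0.09]]]'

```text
time_s: 35.95
position: [0.4731, 0.3697, 0.0343]
tool_rot: [[0.295, 0.519, -0.802], [0.179, -0.855, -0.487], [-0.938, -0.0, -0.345]]
ft_force: [0.2, 0.5, 1.0]
grip_width: 0.0512
```

arm_command --plan '[[[0,0,0,0,0,0],[0,0,0,0,0,0],[0,0,0,0,0,0],[0,0,0,0,0,0],[0,0,0,0,0,0]]]' --jaw 1

```text
time_s: 36.45
position: [0.4728, 0.3696, 0.034]
tool_rot: [[0.295, 0.519, -0.802], [0.179, -0.855, -0.487], [-0.938, -0.0, -0.346]]
ft_force: [-1.8, -0.8, 8.4]
grip_width: 0.0313
```

arm_command --plan '[[[-2.8,0,-1,0,0,0],[-2.8,0,-1,0,0,0],[-6.8,0,-2.5,0,0,0],[-6.8,0,-2.5,0,0,0],[-6.8,0,-2.5,0,0,0],[-6.8,0,-2.5,0,0,0],[-6.8,0,-2.5,0,0,0],[-6.8,0,-2.5,0,0,0]]]'

```text
time_s: 37.25
position: [0.4719, 0.3691, 0.211]
tool_rot: [[0.289, 0.519, -0.804], [0.176, -0.855, -0.488], [-0.941, -0.001, -0.339]]
ft_force: [-0.5, -1.5, -2.4]
grip_width: 0.0313
```

Run:
```python
from h import *
d=save("wrist","t.png"); print(heldkg(d)); s=sensors.observe(); print(s["position"],s["q"].round())
for k,g in((15.2,-4),(15.4,-5.8)): rows(bay(1,(5,140),37,g=g,k=k),base="meas")
```

```text
(array([19.45615354, -5.22056683]), (np.int64(227), np.int64(322)))
[0.4721141  0.36911756 0.21119634] [26. 22. 85.  2. 54. 84.]
[-0.57, 17.55, 6.34, -23.76, -2.63, -0.58] rows>=16.7
t 37.3 w 0.0313
[-0.56, 17.51, 6.4, -23.76, -2.63, -0.58] rows>=16.7
t 37.3 w 0.0313
```

arm_command --plan '[[[-2,8,3,-11.9,-1.3,-0.3],[-2,8,3,-11.9,-1.3,-0.3],[-2,8,3,-11.9,-1.3,-0.3],[-2,8,3,-11.9,-1.3,-0.3],[-2,8,3,-11.9,-1.3,-0.3],[-2,8,3,-11.9,-1.3,-0.3],[-2,8,3,-11.9,-1.3,-0.3],[-2,8,3,-11.9,-1.3,-0.3],[-2,8,3,-11.9,-1.3,-0.3],[-2,8,3,-11.9,-1.3,-0.3]]]'

```text
time_s: 38.3
position: [0.5013, 0.1531, 0.2333]
tool_rot: [[0.218, 0.952, 0.217], [0.074, 0.206, -0.976], [-0.973, 0.228, -0.026]]
ft_force: [0.2, -0.4, -1.4]
grip_width: 0.0308
```

Run:
```python
from h import *
k,g=15.4,-5.8
rows(bay(1,(5,140),37,g=g,k=k),base="meas")
```

```text
[2.33, -0.07, 9.95, -11.85, -1.33, -0.32] rows>=8.3
t 38.3 w 0.0308
```

arm_command --plan '[[[0.5,-0.07,7,-8,-1,-0.2],[0.5,-0.07,7,-8,-1,-0.2],[0.5,-0.07,7,-8,-1,-0.2],[0.5,-0.07,7,-8,-1,-0.2],[2.33,-0.07,9.95,-11.85,-1.33,-0.32],[2.33,-0.07,9.95,-11.85,-1.33,-0.32],[2.33,-0.07,9.95,-11.85,-1.33,-0.32],[2.33,-0.07,9.95,-11.85,-1.33,-0.32],[2.33,-0.07,9.95,-11.85,-1.33,-0.32],[2.33,-0.07,9.95,-11.85,-1.33,-0.32]]]'

```text
time_s: 39.3
position: [0.5658, -0.0858, 0.1699]
tool_rot: [[0.291, 0.131, 0.948], [-0.036, 0.991, -0.126], [-0.956, 0.002, 0.293]]
ft_force: [0.8, 0.1, -2.0]
grip_width: 0.0308
```

arm_command --plan '[[[0,0,0,0,0,0],[0,0,0,0,0,0]]]'

```text
time_s: 39.5
position: [0.5662, -0.0858, 0.1706]
tool_rot: [[0.292, 0.131, 0.947], [-0.037, 0.991, -0.126], [-0.956, 0.002, 0.294]]
ft_force: [0.0, -0.4, -2.2]
grip_width: 0.0314
```

Run:
```python
from h import *
k,g=15.4,-5.8
b=lambda F,th,**o:bay(1,F,th,g=g,k=k,dy=-.7,**o)
err(*b((5,140),37)); actual(1,k,g)
rows(b((5,76),37),b((-26,52.5),37),base="meas")
```

```text
poserr mm [ 0.2 -0.5 -0.8] deg [-0.3  0.1 -0. ] q [ -22.   23.   90.    6.   50. -108.]
F [  4.8 -58.1 140.8] th 37.1 f [ 0.  -0.4 -2.2] top corner x 42.3 z 189.9
[2.48, -0.02, -0.75, -0.05, 0.02, -0.01] rows>=1.3
[3.02, -0.03, -2.21, -0.05, 0.02, -0.01] rows>=0.8
t 39.5 w 0.0314
```

arm_command --plan '[[[2.48,-0.02,-0.75,-0.05,0.02,0],[2.48,-0.02,-0.75,-0.05,0.02,0],[2.48,-0.02,-0.75,-0.05,0.02,0],[3.02,-0.03,-2.21,-0.05,0.02,0],[3.02,-0.03,-2.21,-0.05,0.02,0],[3.02,-0.03,-2.21,-0.05,0.02,0]]]'

```text
time_s: 40.1
position: [0.5367, -0.083, 0.0836]
tool_rot: [[0.292, 0.125, 0.948], [-0.037, 0.992, -0.119], [-0.956, -0.001, 0.295]]
ft_force: [-0.0, -0.1, -1.4]
grip_width: 0.0313
```

arm_command --plan '[[[0.11,0,-0.24,0,0,0],[0.11,0,-0.24,0,0,0],[0.28,0,-0.28,0,1.5,0],[0.28,0,-0.28,0,1.5,0],[0.28,0,-0.28,0,1.5,0]]]'

```text
time_s: 40.6
position: [0.533, -0.0827, 0.0746]
tool_rot: [[0.143, 0.124, 0.982], [-0.02, 0.992, -0.122], [-0.989, -0.002, 0.145]]
ft_force: [4.1, -2.4, 4.3]
grip_width: 0.0306
```

arm_command --plan '[[[0.23,0,-0.04,0,1.67,0],[0.23,0,-0.04,0,1.67,0],[0.36,0,-0.02,0,2.67,0],[0.36,0,-0.02,0,2.67,0],[0.36,0,-0.02,0,2.67,0]]]'

```text
time_s: 41.1
position: [0.5339, -0.0826, 0.0651]
tool_rot: [[-0.132, 0.124, 0.984], [0.016, 0.992, -0.123], [-0.991, -0.001, -0.133]]
ft_force: [7.0, -1.8, 2.5]
grip_width: 0.0309
```

Run:
```python
from h import *
actual(1,15.4,-5.8)
```

```text
F [-38.8 -59.2  44.5] th 12.4 f [ 7.  -1.8  2.5] top corner x 15.8 z 73.3
```

arm_command --plan '[[[0.12,0,0.09,0,1.17,0],[0.12,0,0.09,0,1.17,0],[0.22,0,0.16,0,2,0],[0.22,0,0.16,0,2,0],[0.22,0,0.16,0,2,0]]]'

```text
time_s: 41.6
position: [0.5365, -0.0825, 0.0595]
tool_rot: [[-0.335, 0.124, 0.934], [0.042, 0.992, -0.116], [-0.941, 0.0, -0.337]]
ft_force: [6.2, -0.1, 8.8]
grip_width: 0.0312
```

arm_command --plan '[[[-0.1,0,0.28,0,0,0],[-0.1,0,0.28,0,0,0],[-0.18,0,0.43,0,0,0],[-0.18,0,0.43,0,0,0],[-0.18,0,0.43,0,0,0]]]'

```text
time_s: 42.1
position: [0.546, -0.0837, 0.0596]
tool_rot: [[-0.339, 0.124, 0.932], [0.043, 0.992, -0.116], [-0.94, 0.0, -0.342]]
ft_force: [-2.0, -0.4, 7.1]
grip_width: 0.0312
```

arm_command --plan '[[[0,0,0,0,0,0],[0,0,0,0,0,0],[0,0,0,0,0,0],[0,0,0,0,0,0]]]' --jaw 0.4

```text
time_s: 42.5
position: [0.5465, -0.0838, 0.0589]
tool_rot: [[-0.34, 0.124, 0.932], [0.042, 0.992, -0.116], [-0.94, -0.0, -0.342]]
ft_force: [1.1, 0.1, 0.2]
grip_width: 0.0513
```

arm_command --plan '[[[-3.01,0,-1.09,0,0,0],[-3.01,0,-1.09,0,0,0],[-4.2,0,-1.5,0,0,0],[-4.2,0,-1.5,0,0,0],[-4.2,0,-1.5,0,0,0],[-4.2,0,-1.5,0,0,0]]]'

```text
time_s: 43.1
position: [0.5468, -0.0838, 0.1694]
tool_rot: [[-0.342, 0.124, 0.932], [0.043, 0.992, -0.116], [-0.939, 0.0, -0.344]]
ft_force: [-0.0, 0.8, 0.7]
grip_width: 0.0507
```

Run:
```python
from h import *
d=save("wrist","u.png",scale=1.4); seated(d,1); seated(d,2); seated(d,3)
s=sensors.observe(); p,R=s["position"],s["tool_rot"]
q=tcp(ch(-4,146,135),CH[2],lean=0,k=25)
rows((p+[0,0,.07],R),q,base="meas")
```

```text
bay 1 sleeve x [-31.2  10.5] want -30.75..12; y at z45 [-73.8 -41.8]
bay 2 sleeve x [-30.6   6.5] want -30.75..12; y at z45 [-9.8 23.4]
bay 3 sleeve x [-30.6  10.8] want -30.75..12; y at z45 [54.3 89.5]
[-2.63, 0.0, -0.96, 0.0, 0.0, 0.0] rows>=1.4
[0.41, 8.19, -0.02, 0.03, -3.36, 0.0] rows>=4.4
t 43.15 w 0.051
```

View pics/u.png

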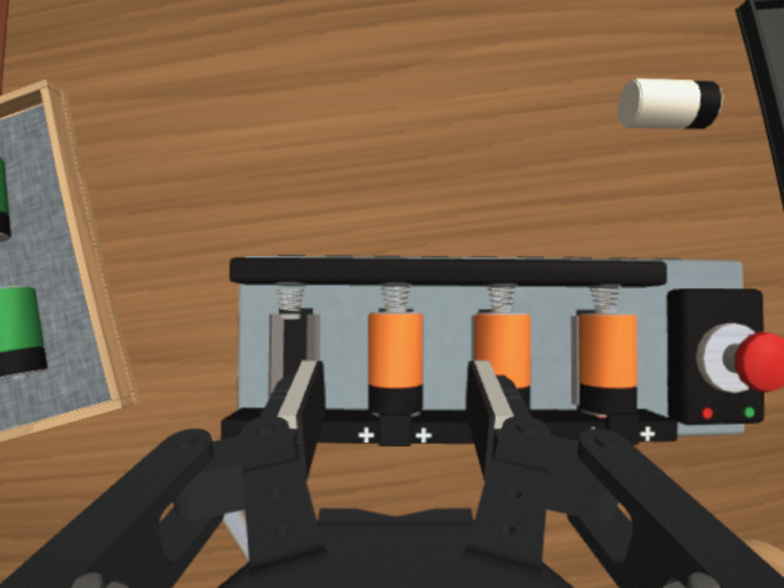

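arm_command --plan '[[[-2.63,0,-0.96,0,0,0],[-2.63,0,-0.96,0,0,0],[0.41,8.19,-0.02,0.03,-3.36,0],[0.41,8.19,-0.02,0.03,-3.36,0],[0.41,8.19,-0.02,0.03,-3.36,0],[0.41,8.19,-0.02,0.03,-3.36,0],[0.41,8.19,-0.02,0.03,-3.36,0],[0.41,8.19,-0.02,0.03,-3.36,0],[0.41,8.19,-0.02,0.03,-3.36,0],[0.41,8.19,-0.02,0.03,-3.36,0]]]' --jaw 1

```text
time_s: 44.15
position: [0.5689, 0.1185, 0.1612]
tool_rot: [[0.002, 0.128, 0.992], [-0.002, 0.992, -0.128], [-1.0, -0.001, 0.003]]
ft_force: [-0.2, -0.1, -0.7]
grip_width: -0.0001
```

Run:
```python
from h import *
t=lambda z:tcp(ch(-4,146,z),CH[2],lean=0,k=25)
err(*t(135)); rows(t(95),t(85),t(74),t(64),base="meas"); print(sensors.observe()["grip_width"])
```

```text
poserr mm [-0.7  1.3 -1.2] deg [-0.1  0.2  0.1] q [  0.  30.  78.  -0.  72. -82.]
[1.65, 0.05, -0.04, -0.01, 0.03, 0.01] rows>=0.8
[2.05, 0.05, -0.04, -0.01, 0.03, 0.01] rows>=0.2
[2.49, 0.05, -0.04, -0.01, 0.03, 0.01] rows>=0.2
[2.89, 0.05, -0.04, -0.01, 0.03, 0.01] rows>=0.2
t 44.15 w -0.0001
-5.656746501518289e-05
```

arm_command --plan '[[[1.65,0.05,-0.04,0,0,0],[2.05,0.05,-0.04,0,0,0],[2.25,0.05,-0.04,0,0,0],[2.49,0.05,-0.04,0,0,0],[2.7,0.05,-0.04,0,0,0],[2.89,0.05,-0.04,0,0,0],[2.89,0.05,-0.04,0,0,0],[2.89,0.05,-0.04,0,0,0]]]'

```text
time_s: 44.95
position: [0.5682, 0.1203, 0.0942]
tool_rot: [[0.005, 0.127, 0.992], [-0.002, 0.992, -0.127], [-1.0, -0.002, 0.006]]
ft_force: [-16.9, -3.7, 36.7]
grip_width: -0.0
```

arm_command --plan '[[[-0.3,0,0,0,0,0],[-1,0,0,0,0,0],[-2.5,0,0,0,0,0],[-5,0,0,0,0,0],[-6,0,0,0,0,0],[-6,0,0,0,0,0],[-6,0,0,0,0,0],[-6,0,0,0,0,0],[-6,0,0,0,0,0],[-6,0,0,0,0,0]]]'

```text
time_s: 45.95
position: [0.5675, 0.1211, 0.2379]
tool_rot: [[0.001, 0.127, 0.992], [-0.001, 0.992, -0.127], [-1.0, -0.001, 0.001]]
ft_force: [-0.7, 0.3, -0.8]
grip_width: 0.0001
```

Run:
```python
from h import *
print(sensors.observe()["ft_force"])
a=get_image("scene")["img"][130:260,110:330]; b=get_image("side")["img"][140:270,180:370]
f=lambda i,s:cv2.resize(i,None,fx=s,fy=s,interpolation=cv2.INTER_CUBIC)
A=f(a,1.9); B=f(b,1.9); cv2.imwrite("pics/v.png",np.hstack([A,B])[:,:,::-1])
```

```text
[-0.65833063  0.29324087 -0.84155848]
```

View pics/v.png

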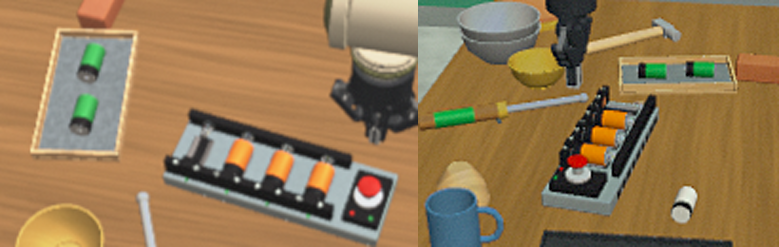

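Two greens lie in the tray, three oranges sit in bays 1–3, and the plunger is back up. The gripper is clear and its force is about 0. Handing in.

```bash
python3 -c "
from rig import workorder; print(workorder.close_job())"
```

```text
the job is handed in; nothing more can be done
None
```

The job is done and handed in at about 46 s. No verdict was reported.

- **Cells:** I moved the two green cells from bays 0 and 1 to the wooden tray. I loaded the three orange cells into bays 3, 2 and 1, flat end on the spring and button end under the lip. One orange had been knocked against the parts tray rim, so I moved it clear and gripped it again before loading.
- **Plunger:** I pushed it to its stop. The fingertips reached about 69 mm, where fully down is 69.5 mm. The vertical force at the stop was 36.7 N, close to the 40 N limit. It came back up.
- **Last checks:**
  - The wrist view before the push put all three orange sleeves within about 0.5 mm of the seated place at the spring end.
  - The band-end readings came out 1 to 5 mm short of the expected position; I put the larger ones (bay 2 and an earlier bay 3 reading) down to a poor line of sight.
  - The final scene and side pictures show both greens flat in the tray, three oranges seated, the plunger up, the gripper clear, and the other items in view apparently unmoved.

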